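Pin and lock the registered-mail strongbox

ROBOT

A 6-joint arm with a two-finger parallel gripper is mounted at the origin on a cart in front of the work surface, level with it; the furniture and walls round the work are solid. World frame = base frame: x ahead of the robot, y to its left, z up, the work surface at z = 0. Lengths are in mm, angles in rad, forces in N, time in s.
With the tool pointing down it reaches from about 275 to 750 mm from the base axis. Payload 10.2 kg.
Tool frame: the origin (TCP) lies midway between the tips of the shut fingers; the grasp point (between the pads) lies grip_depth behind it (grip_depth is the distance from the TCP to the grasp point, in mm); z points along the fingers, y is the line along which they close (so a half turn about z gives the same grasp; the last joint's range is limited). The gripper opens to 85 mm and grips with 20 to 120 N. Pads are 22 mm wide; open, the fingers measure 114 mm over their backs; the gripper's body (76 mm by 85 mm) begins 54 mm behind the grasp point. The pads swing forward as they close: fully open they stand 13 mm farther back than shut.
Start: joints at [-1.36, 0.313, 1.498, -0, 1.331, -0.223], TCP at [220.657, -476.383, 194.394] pointing down, gripper open.
Joint ranges: [-2.94, 2.94], [-0.97, 2.17], [0.19, 2.56], [-1.23, 4.37], [0.02, 3.11], [-2.88, 2.88]. Speed limits (rad/s): [2.39, 2.39, 3.01, 3.14, 3.14, 3.14].

INTERFACE

Orientations are given as a unit quaternion [w, x, y, z].
In Python, from rig import * gives the robot as it stands.
- The arm moves only by the tool servo_tool, never from a script. Its argument "commands" is a list of rows, each a list of 3 entries, a list of its own where there are three numbers: the gripper command: -1 is fully open, 1 is shut, values between are in proportion, then the shift along the tool's x, y, z in m, then the turn, a rotation vector about the tool's x, y, z in units of 6 degrees (1.0 is 6 degrees). In form: [[grip, [dx, dy, dz], [ax, ay, az]], ...]. A call has 1 to 10 rows; each row shifts and turns the commanded pose from where the row before left it, along the tool's axes as they then stand; what a row does not reach is not made up. A row lasts 1/12 s, in which the tool goes at most 41.7 mm and 7.16 degrees, less where a joint would pass 70% of its speed; a pose out of reach is approached as far as the arm can. A call is refused whole if a number of a shift passes 0.0417 or a number of a turn 1, either way. A call with a gripper value outside its range is refused whole. The fingers move at their own pace and stop on an object; "squeeze" is the grip in N (left out, the last holds). Time passes only in rows, so rows that do not move let the fingers close. It gives the time, the measured TCP pose, the force, the opening and the grip force at its end, in the units of the state.
- sense(): the state, without advancing time (a new reading comes with each control period).
- capture(name): name is "scene" or "side" or "wrist"; returns a dict with "pixels" (480x640x3 uint8, red, green, blue), "z_map" (480x640 float32, mm along the optical axis (not along the pixel's ray), 0 where there is no reading), "fx", "fy", "cx", "cy" (pixels), "rvec" (rotation vector, rad) and "tvec" (3), from world to camera coordinates, as OpenCV has them; the wrist camera has in their place "T_tool_cam" (4x4, takes a point from camera to tool coordinates, whose origin is the TCP and whose axes are the flange's). Camera axes: x right, y down, z forward; pixel columns grow to the right and rows downward; lengths in mm; the calibration is good to about 2 mm. The wrist camera is an equidistant fisheye: a pixel r from the principal point sees the ray r / f radians off the axis. A picture is of the moment at which its call begins: read the wrist's pose just before it.
- finish_job(): hands the job in; it is judged then, once.
The state is a dict: "time_s": time; "joints": joint angles; "dq": joint speeds; "tau": joint torques, N m; "eef_pos": TCP position; "ee_rot": TCP orientation; "force": force on the tool from outside, world axes, zero at the start; "wrist_torque": the same for the moment, N m; "grip_width": opening from 0.0 (shut) to 1.0 (fully open); "grip_force": force on a finger pad.
Only numpy, scipy, OpenCV 4.12 (cv2) and the standard library are available. Lean on these libraries where they do the work, as an engineer would, in place of code of your own. Each camera call takes 0.05 s, during which the arm holds its last target. There are 200 camera calls.

TASK

Close the blue registered-mail strongbox for dispatch: take the red-headed linchpin from its wooden block, put it down through the brass hasp leaf and the steel lug beneath until its collar sits fully home on the leaf, ring still open and pointing away from the box. Then swing the sprung brass ring down over the pin end until it snaps shut and leave it there. The leaf has slid out of line, so feel for its hole and draw it back with the pin; be gentle, and do not disturb the other things on the counter.

Things in the scene. Friction and masses are not known exactly. Their poses are not given: they have to be found in the camera images.
- strongbox: blue steel box, case 110 x 180 x 80 mm high (lid 114 x 184), fixed; origin under the middle of the case, x to its back, y to its left. On its front (-x) a steel lug sticks out, 26 mm wide, 12 thick, top 62 mm up, free end 109 mm before the origin, free below. On it lies the brass hasp leaf, 26 wide, 4 thick, 14 mm hole; it slides along x, friction about 5 N
- lug_hole (a point): point on the axis of the vertical 13 mm through hole in the lug, at the height of the leaf's top, 66 mm above the counter; axes as the strongbox. The lug's top is 4 mm lower, its underside 16 mm lower. The leaf's own hole starts 7 to 11 mm off this axis toward the box's -x (play ends at 13 mm): not measured
- park: fixed wooden block 50 x 50 x 45 mm with a 15 mm vertical through hole, in which the pin stands at the start; origin under its middle
- linchpin: loose steel pin, about 0.15 kg, upright; origin on its axis at the underside of the collar (19 mm wide, 4 high), z up. Shank 12 mm thick; it ends 32 mm down in an 8 mm ball nose, sprung (gives 3 mm, from 3.6 N). Red head 16 (x) by 14 mm (y), z = 4 to 30.5 mm: grip it across y, fingertips not below z = 13 mm, above the ring's axle (along y, 40 mm long, z = 7 mm). Ring opens to -x
- pin_tip (a point): lowest point of the pin's ball nose, 32 mm below the pin's origin
- ring (a joint): angle of the ring on its axle, rad: 1.5 = open (out along the pin's -x), 0 = straight down with its wire on the ball nose, about -0.08 = snapped shut behind the nose (stop at -0.3). A spring swings it open again unless it is snapped; over the last 0.2 rad the tab needs a push of 7 to 10 N. Wire 4.8 mm, legs 36 mm apart (they pass round the lug), end 40 mm from the axle
- label_roll: white roll of labels, 62 mm across, 41 mm high, loose bystander
- parcel_b: small brown parcel 85 x 111 x 43 mm, loose bystander
- letter_bundle: bundle of letters 112 x 191 x 37 mm, loose bystander
- toy_van: white toy van 39 x 100 x 44 mm, loose bystander
- ring_tab (a point): middle of the ring's red thumb tab, a bar 6 mm thick, 22 mm long (y), 38 mm from the axle, for pushing the ring along its arc: above the ring's end when open; when shut 19 mm in front (-x) of the pin axis, 26 mm below the collar's underside, clear of the lug's end, so that a finger standing before the lug can push it

How it is judged (in metres and radians):
On the way, in this order (a step that is already met when the one before it is completed fails the run):
1. the pin is fully home through leaf and lug, upright, with its ring still open (z of linchpin in the frame of lug_hole between -0.003 and 0.003 m and horizontal distance between linchpin and lug_hole below 0.004 m and angle between linchpin's own z axis and vertical below 0.12 rad and value of joint ring above 1.2 rad), for 0.2 s.
2. the ring is swung over the pin end and shut, the pin still home (value of joint ring below -0.04 rad and z of linchpin in the frame of lug_hole below 0.004 m and horizontal distance between linchpin and lug_hole below 0.004 m), for 0.2 s.
At the end, for the whole second after the job is handed in: the pin stands in the lug hole, collar within 4 mm of the leaf, within 4 mm of the hole's axis and 0.12 rad of upright, at rest, its ring snapped shut past the pin end (joint below -0.04) (all of step 2 and z of linchpin in the frame of lug_hole above -0.003 m and angle between linchpin's own z axis and vertical below 0.12 rad and linear speed of linchpin below 0.02 m/s); the robot touches nothing.
It fails at once if the pin is forced on the box with more than 30 N (contact force between linchpin and strongbox above 30 N).
It fails at once if the robot presses the box, its lug or its leaf with more than 15 N (contact force between the arm and strongbox above 15 N).
It fails at once if a bystander is pushed more than 20 mm (distance of any of label_roll, parcel_b, letter_bundle, toy_van from where it was at the start of the episode above 0.02 m).
It also fails if it takes over 62 s, if anything falls off the work surface, if the arm or the gripper's body presses on something with over 40 N, if the wrist force passes 120 N, or if a joint passes its speed limit or range.

## Working session

There is one attempt and no reset: what is moved stays moved. The work goes in short steps, Python scripts to look and compute and a tool call to move; the robot and the scene stay as the last step left them, time stands still between calls to the robot, and variables do not carry over. Pictures are saved under pics/ and viewed, at most 10 in all, crops included, and the job is handed in when it is done.

Besides the shell and the picture viewer there is one more tool, called after "Call:" by a JSON object that holds its "op" and its "data", one argument or row to a line. servo_tool: Moves the arm, as the interface text tells. Its arguments: {"type":"object","properties":{"commands":{"type":"array"},"squeeze":{"type":"number"}},"required":["commands"]}

```bash
mkdir -p pics; ls; cat > h.py <<'E'
from rig import *
import numpy as np, cv2
def save(c,n): cv2.imwrite('pics/'+n,cv2.cvtColor(c['pixels'],cv2.COLOR_RGB2BGR))
def world(c,mask=None):
    z=c['z_map'].astype(float);v,u=np.mgrid[:480,:640]
    P=np.stack([(u-c['cx'])/c['fx']*z,(v-c['cy'])/c['fy']*z,z],-1)
    R=cv2.Rodrigues(np.array(c['rvec'],float))[0]
    return (P-np.array(c['tvec']).reshape(3))@R
E
python3 - <<'E'
from h import *
s=sense();print({k:np.round(s[k],3).tolist() for k in s})
ims=[]
for n in('scene','side'):
    c=capture(n);np.savez(n+'.npz',**c);save(c,n+'0.png')
    R=cv2.Rodrigues(np.array(c['rvec'],float))[0];print(n,-R.T@np.array(c['tvec']).reshape(3),c['fx'])
E
```

```text
pics
{'time_s': 0.0, 'joints': [-1.36, 0.313, 1.498, 0.0, 1.331, -0.223], 'dq': [0.001, 0.002, 0.0, 0.0, 0.001, 0.001], 'tau': [0.001, -41.225, -25.975, -0.0, 0.004, 0.0], 'eef_pos': [220.596, -476.086, 193.832], 'ee_rot': [-0.001, 0.977, 0.215, 0.0], 'force': [0.164, -0.292, -0.677], 'wrist_torque': [-0.001, -0.066, 0.022], 'grip_force': 0.0, 'grip_width': 1.0}
scene [-139.12074296 -851.30548527  748.61548648] 517.3602361302359
side [-677.18811655   -5.45001626  649.16246721] 621.1601711757503
```

View pics/scene0.png

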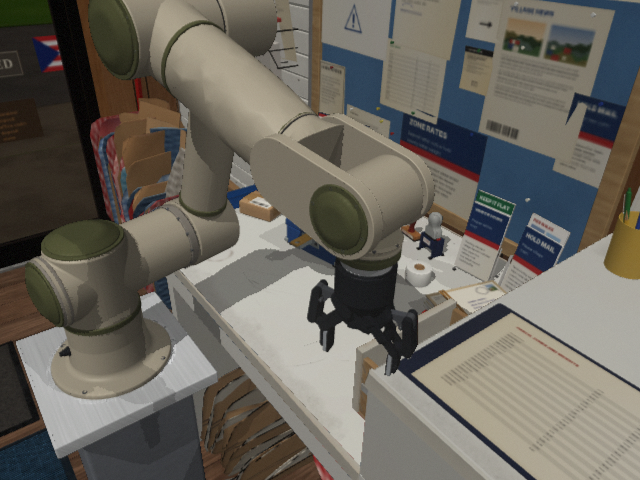

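View pics/side0.png

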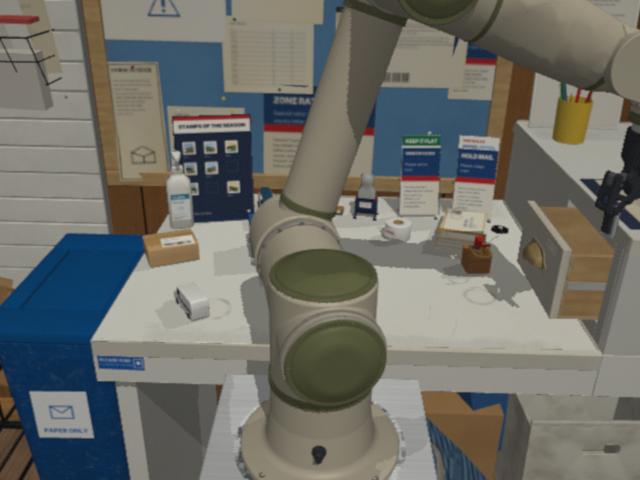

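The side view shows the park block with the red pin at (476,258), parcel at (172,247), van at (192,302), roll at (397,231) and letters at (460,228). The arm hides the strongbox in both views, around (265,215) in side.

```bash
python3 - <<'E'
from h import *
for n in('side','scene'):
    c=dict(np.load(n+'.npz'));W=world(c);p=c['pixels'];hsv=cv2.cvtColor(p,cv2.COLOR_RGB2HSV)
    H,S,V=[hsv[...,i].astype(int) for i in range(3)]
    ok=(c['z_map']>0)&(W[...,2]>-5)&(W[...,2]<130)&(W[...,0]>150)&(W[...,0]<900)&(abs(W[...,1])<600)
    for nm,m in dict(red=((H<6)|(H>174))&(S>170)&(V>60),brown=(H>5)&(H<20)&(S>90)&(V>40),blue=(H>100)&(H<125)&(S>140)&(V>40)).items():
        k,l,st,ce=cv2.connectedComponentsWithStats((m&ok).astype(np.uint8))
        for i in range(1,k):
            if st[i,4]>25:
                q=W[l==i];print(n,nm,st[i].tolist(),np.percentile(q,[3,50,97],axis=0).round().tolist())
c=dict(np.load('side.npz'));W=world(c)
for u,v in[(476,248),(470,245),(480,240),(486,240),(470,262),(487,262),(497,230),(530,250),(265,205),(258,230)]:print(u,v,W[v,u].round(1))
im=cv2.resize(c['pixels'][190:310,420:540],(600,600),interpolation=2)
im2=cv2.resize(dict(np.load('scene.npz'))['pixels'][170:300,200:340],(600,557))
cv2.imwrite('pics/park.png',cv2.cvtColor(im,cv2.COLOR_RGB2BGR))
E
```

```text
side red [402, 177, 37, 3, 108] [[824.0, -280.0, 98.0], [829.0, -237.0, 101.0], [837.0, -194.0, 106.0]]
side red [456, 177, 38, 6, 131] [[817.0, -418.0, 96.0], [825.0, -374.0, 101.0], [835.0, -332.0, 107.0]]
side red [475, 237, 14, 12, 85] [[504.0, -338.0, 53.0], [533.0, -330.0, 70.0], [542.0, -324.0, 76.0]]
side brown [337, 206, 6, 8, 31] [[809.0, -40.0, 5.0], [818.0, -35.0, 15.0], [835.0, -30.0, 18.0]]
side brown [554, 224, 60, 31, 1170] [[490.0, -589.0, 66.0], [494.0, -535.0, 97.0], [498.0, -482.0, 128.0]]
side brown [438, 228, 48, 17, 125] [[536.0, -367.0, 25.0], [649.0, -330.0, 35.0], [671.0, -266.0, 71.0]]
side brown [143, 230, 56, 37, 1228] [[503.0, 287.0, 5.0], [530.0, 347.0, 32.0], [598.0, 398.0, 43.0]]
side brown [524, 239, 20, 29, 293] [[355.0, -405.0, 106.0], [376.0, -394.0, 119.0], [411.0, -383.0, 129.0]]
side brown [462, 245, 30, 28, 648] [[503.0, -353.0, 4.0], [518.0, -324.0, 29.0], [556.0, -305.0, 54.0]]
side brown [568, 274, 40, 8, 248] [[279.0, -490.0, 117.0], [282.0, -460.0, 123.0], [286.0, -429.0, 130.0]]
side brown [560, 290, 44, 28, 992] [[279.0, -491.0, 45.0], 
[... 1418 characters left out ...]
81.0, -437.0, 44.0], [283.0, -432.0, 69.0], [284.0, -424.0, 95.0]]
scene blue [287, 219, 14, 22, 177] [[521.0, 109.0, 21.0], [525.0, 134.0, 50.0], [531.0, 151.0, 75.0]]
scene blue [467, 221, 35, 23, 258] [[828.0, -279.0, 111.0], [835.0, -240.0, 120.0], [839.0, -192.0, 129.0]]
scene blue [517, 245, 35, 26, 231] [[822.0, -414.0, 111.0], [829.0, -375.0, 120.0], [837.0, -332.0, 129.0]]
476 248 [ 535.5 -326.5   51.3]
470 245 [ 566.3 -320.5   43.1]
480 240 [ 533.6 -332.1   71.6]
486 240 [ 6.835e+02 -3.869e+02  5.000e-01]
470 262 [ 515.2 -312.5   27.3]
487 262 [ 515.4 -348.9   28.3]
497 230 [ 729.8 -423.2    6.6]
530 250 [ 388.8 -390.   122.3]
265 205 [254.6  98.3 257.8]
258 230 [201.2 104.3 237.5]
```

View pics/park.png

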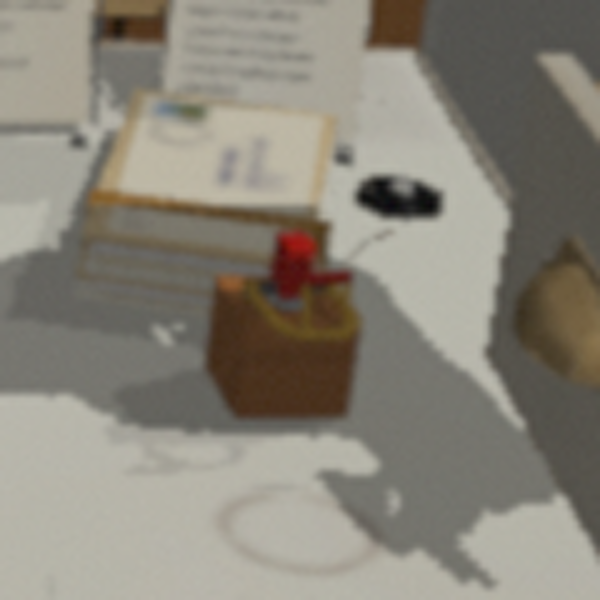

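The crop shows the pin upright in the block at roughly (538,-329), its ring opening to the near right. I'll move above it, which is straight along tool x, and look with the wrist camera.

Call:
{"op": "servo_tool", "data": {
  "commands": [
    [-1,[0.02,0,-0.005],[0,0,0]],
    [-1,[0.035,0,-0.005],[0,0,0]],
    [-1,[0.038,0,-0.005],[0,0,0]],
    [-1,[0.038,0,-0.005],[0,0,0]],
    [-1,[0.038,0,0],[0,0,0]],
    [-1,[0.038,0,0],[0,0,0]],
    [-1,[0.038,0,0],[0,0,0]],
    [-1,[0.035,0,0],[0,0,0]],
    [-1,[0.03,0,0],[0,0,0]],
    [-1,[0.015,0,0],[0,0,0]]
  ]
}}

```text
time_s: 0.93
eef_pos: [518.1, -337.5, 213.7]
ee_rot: [-0.001, 0.976, 0.217, 0.0]
force: [-0.3, 0.1, -0.0]
grip_width: 0.996
grip_force: 0.0
```

```bash
cat >> h.py <<'E'
from scipy.spatial.transform import Rotation as Ro
def wst():
    s=sense();q=s['ee_rot'];return s,np.array(s['eef_pos']),Ro.from_quat([q[1],q[2],q[3],q[0]]).as_matrix()
def wworld(c,pos,R):
    z=c['z_map'].astype(float);v,u=np.mgrid[:480,:640]
    a=(u-c['cx'])/c['fx'];b=(v-c['cy'])/c['fy'];r=np.hypot(a,b)+1e-9
    t=np.tan(np.clip(r,0,1.5));P=np.stack([a/r*t*z,b/r*t*z,z],-1)
    T=np.array(c['T_tool_cam'])
    return (P@T[:3,:3].T+T[:3,3])@R.T+pos
def wproj(c,pos,R,X):
    T=np.array(c['T_tool_cam']);p=(np.atleast_2d(X)-pos)@R;p=(p-T[:3,3])@T[:3,:3]
    rr=np.hypot(p[:,0],p[:,1]);th=np.arctan2(rr,p[:,2])
    return np.c_[c['cx']+c['fx']*th*p[:,0]/rr,c['cy']+c['fy']*th*p[:,1]/rr]
def wray(c,pos,R,uv,zp):
    uv=np.atleast_2d(uv).astype(float);a=(uv[:,0]-c['cx'])/c['fx'];b=(uv[:,1]-c['cy'])/c['fy'];r=np.hypot(a,b)+1e-9
    d=np.c_[a/r*np.sin(r),b/r*np.sin(r),np.cos(r)];T=np.array(c['T_tool_cam'])
    d=d@T[:3,:3].T@R.T;o=T[:3,3]@R.T+pos
    return o+d*((zp-o[2])/d[:,2])[:,None]
E
python3 - <<'E'
from h import *
s,p,R=wst();c=capture('wrist');np.savez('w1.npz',p=p,R=R,**c);save(c,'w1.png')
print(s['time_s'],p.round(1),R.round(3).tolist(),c['T_tool_cam'].round(3).tolist(),c['fx'],c['cx'],c['cy'])
for n in('scene','side'):
    d=capture(n);np.savez(n+'1.npz',**d);save(d,n+'1.png')
E
```

```text
0.9333 [ 518.1 -337.5  213.7] [[0.906, 0.423, -0.0], [0.423, -0.906, 0.001], [0.0, -0.001, -1.0]] [[-0.001, -0.958, -0.285, 73.361], [1.0, -0.001, -0.001, 0.771], [0.001, -0.285, 0.958, -178.713], [0.0, 0.0, 0.0, 1.0]] 371.64829954431775 318.36403750261917 241.78518562705383
```

View pics/w1.png

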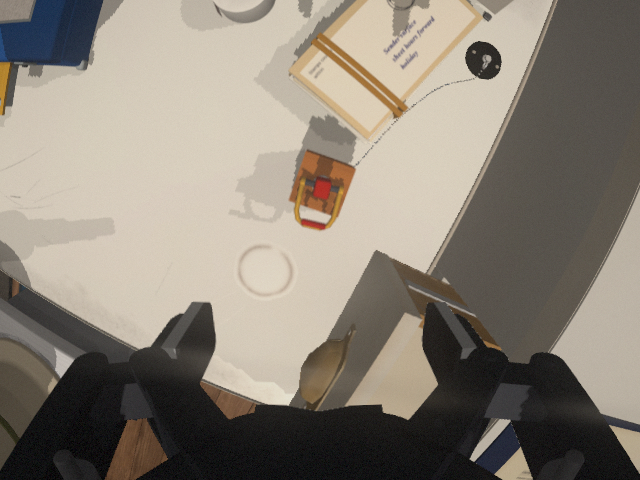

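View pics/scene1.png

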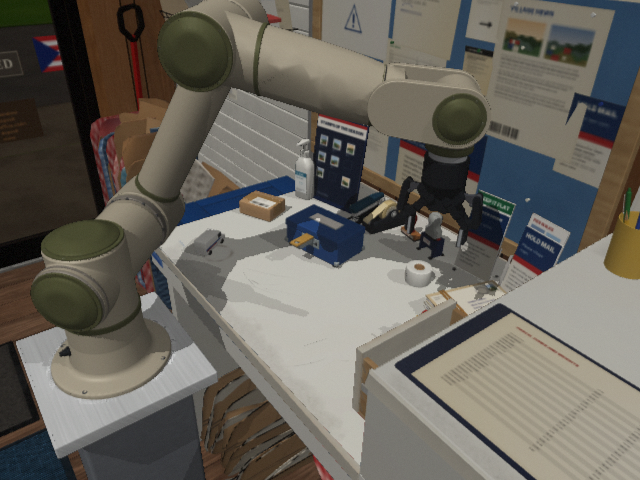

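The wrist view shows the red head at (322,187), tab at (313,225), and ring open toward the robot. The scene view shows the blue strongbox at (325,235), its brass leaf at (300,240). I'll compute both poses.

```bash
python3 - <<'E'
from h import *
d=np.load('w1.npz');c={k:d[k] for k in d};p=c['p'];R=c['R'];W=wworld(c,p,R)
hsv=cv2.cvtColor(c['pixels'],cv2.COLOR_RGB2HSV);H,S,V=[hsv[...,i].astype(int) for i in range(3)]
def comps(m,amin,lab,W):
    k,l,st,ce=cv2.connectedComponentsWithStats(m.astype(np.uint8))
    for i in range(1,k):
        if st[i,4]>amin: print(lab,st[i].tolist(),ce[i].round(1),np.percentile(W[l==i],[3,50,97],axis=0).round().tolist())
    return l,ce
roi=np.zeros((480,640),bool);roi[140:240,270:370]=1
comps(roi&((H<5)|(H>174))&(S>190)&(V>80),20,'red',W)
comps(roi&(H>17)&(H<30)&(S>120),20,'brass',W)
comps(roi&(H>6)&(H<17)&(S>100),40,'wood',W)
print('head top',wray(c,p,R,(322,187),75.0),'tab',wray(c,p,R,(313,225),60))
for n in('scene1','side1'):
    c=dict(np.load(n+'.npz'));W=world(c);hsv=cv2.cvtColor(c['pixels'],cv2.COLOR_RGB2HSV);H,S,V=[hsv[...,i].astype(int) for i in range(3)]
    box=(W[...,0]>400)&(W[...,0]<720)&(W[...,1]>-50)&(W[...,1]<270)&(c['z_map']>0)
    top=box&(abs(W[...,2]-80)<4)&(S>100)&(H>95)
    q=W[top][:,:2].astype(np.float32)
    print(n,'top',len(q)); 
    if len(q)>20: print(cv2.minAreaRect(q),cv2.boxPoints(cv2.minAreaRect(q)).round().tolist())
    comps(box&(H>10)&(H<32)&(S>100)&(V>60)&(W[...,2]>30),20,n+'brass',W)
c=dict(np.load('scene1.npz'));
cv2.imwrite('pics/box1.png',cv2.cvtColor(cv2.resize(c['pixels'][195:275,270:370],(750,600),interpolation=2),cv2.COLOR_RGB2BGR))
E
```

```text
red [315, 181, 15, 17, 175] [322.  189.2] [[537.0, -335.0, 73.0], [543.0, -330.0, 75.0], [549.0, -324.0, 76.0]]
brass [294, 177, 12, 46, 194] [298.9 199.2] [[504.0, -324.0, 50.0], [522.0, -315.0, 52.0], [542.0, -310.0, 56.0]]
brass [326, 186, 18, 42, 180] [335.6 206.7] [[511.0, -353.0, 50.0], [531.0, -350.0, 52.0], [549.0, -346.0, 56.0]]
wood [289, 150, 66, 67, 1475] [323.4 173. ] [[522.0, -353.0, 15.0], [556.0, -324.0, 44.0], [568.0, -305.0, 46.0]]
wood [300, 185, 37, 30, 577] [317.9 200.5] [[519.0, -348.0, 43.0], [527.0, -333.0, 44.0], [540.0, -317.0, 72.0]]
head top [[ 544.98103963 -328.81792354   75.        ]] tab [[ 507.60565761 -337.28607647   60.        ]]
scene1 top 1194
((591.599365234375, 76.78765869140625), (117.89591979980469, 182.61109924316406), 11.333126068115234) [[516.0, 155.0], [552.0, -24.0], [667.0, -1.0], [631.0, 178.0]]
scene1brass [290, 233, 24, 14, 149] [301.3 239.5] [[474.0, 46.0, 62.0], [504.0, 62.0, 66.0], [533.0, 76.0, 68.0]]
side1 top 1137
((590.5325927734375, 74.15097045898438), (119.85411834716797, 167.9112091064453), 12.200571060180664) [[514.0, 144.0], [550.0, -21.0], [667.0, 5.0], [631.0, 169.0]]
side1brass [289, 238, 15, 15, 166] [295.7 244.2] [[473.0, 48.0, 61.0], [504.0, 63.0, 65.0], [532.0, 77.0, 67.0]]
```

View pics/box1.png

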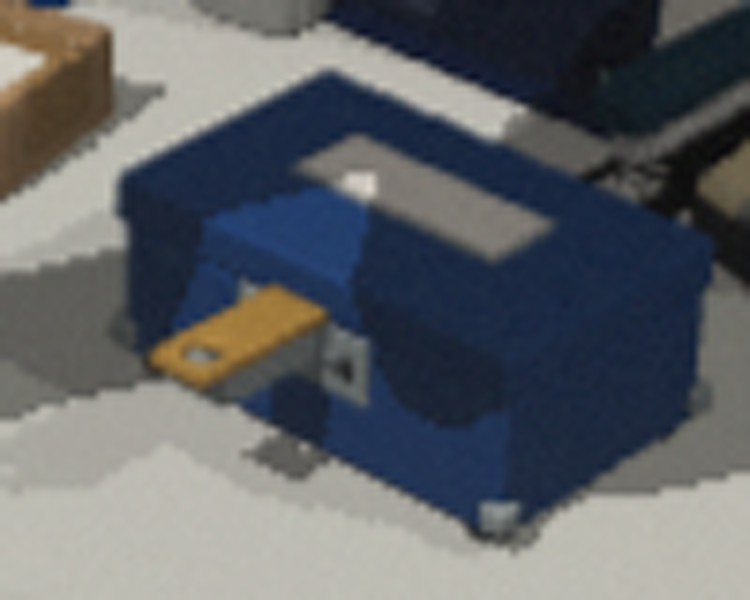

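The leaf and lug point toward the robot-left-front, with box yaw about 0.20. Pin yaw is about 0.23 and its head is at about (543.5,-329.5,75.5), which matches 45+30.5. I'll go above it, align, and check drawer clearance.

Call:
{"op": "servo_tool", "data": {
  "commands": [
    [-1,[0.0135,0.0015,0.02],[0,0,0]],
    [-1,[0.013,0.0018,0.02],[0,0,0]],
    [-0.3,[0,0,0.015],[0,0,1]],
    [-0.3,[0,0,0],[0,0,1]],
    [-0.3,[0,0,0],[0,0,0]]
  ]
}}

```text
time_s: 1.5
eef_pos: [539.7, -332.1, 158.4]
ee_rot: [-0.001, 0.994, 0.11, -0.001]
force: [-0.5, -0.9, -0.1]
grip_width: 0.651
grip_force: 0.0
```

```bash
python3 - <<'E'
from h import *
s,p,R=wst();c=capture('wrist');np.savez('w2.npz',p=p,R=R,**c);save(c,'w2.png')
print(s['time_s'],p.round(1),'yaw',np.arctan2(R[1,0],R[0,0]).round(4),s['grip_width'])
W=wworld(c,p,R);hsv=cv2.cvtColor(c['pixels'],cv2.COLOR_RGB2HSV);H,S,V=[hsv[...,i].astype(int) for i in range(3)]
near=(np.hypot(W[...,0]-543,W[...,1]+330)<70)&(W[...,2]>40)
m=near&((H<5)|(H>174))&(S>180)&(V>60)
k,l,st,ce=cv2.connectedComponentsWithStats(m.astype(np.uint8))
for i in range(1,k):
    if st[i,4]>30:
        q=W[l==i];t=q[q[:,2]>73] if np.median(q[:,2])>66 else q
        print(st[i].tolist(),ce[i].round(1),np.percentile(q,[3,50,97],axis=0).round(1).tolist(),cv2.minAreaRect(t[:,:2].astype(np.float32)),wray(c,p,R,ce[i],75.5).round(1))
d=np.load('w1.npz');c={k:d[k] for k in d};W=wworld(c,c['p'],c['R'])
print('drawer',[(u,v,W[v,u].round().tolist()) for u,v in[(382,258),(395,262),(378,262),(430,270)]])
E
```

```text
1.5 [ 539.7 -332.1  158.4] yaw 0.2196 0.6514816401308151
[308, 221, 17, 20, 318] [316.1 230.9] [[535.9, -335.8, 73.4], [542.9, -329.9, 74.6], [549.5, -323.8, 75.8]] ((542.6859741210938, -329.81231689453125), (14.217361450195312, 11.768074989318848), 12.714213371276855) [[ 543.  -329.8   75.5]]
drawer [(382, 258, [506.0, -410.0, 60.0]), (395, 262, [505.0, -428.0, 49.0]), (378, 262, [503.0, -407.0, 67.0]), (430, 270, [503.0, -487.0, 2.0])]
```

Pin head at (543.0,-329.8), yaw 0.222; tool yaw is 0.22. Descend and grasp.

Call:
{"op": "servo_tool", "data": {
  "commands": [
    [-0.2,[0.0037,-0.0015,0.02],[0,0,0]],
    [-0.2,[0,0,0.03],[0,0,0]],
    [-0.2,[0,0,0.025],[0,0,0]],
    [-0.2,[0,0,0.015],[0,0,0]],
    [-0.2,[0,0,0.006],[0,0,0]],
    [-0.2,[0,0,0.002],[0,0,0]]
  ],
  "squeeze": 40
}}

```text
time_s: 2.05
eef_pos: [543.7, -329.7, 61.2]
ee_rot: [-0.0, 0.994, 0.113, -0.0]
force: [-1.0, -0.1, 0.2]
grip_width: 0.602
grip_force: 0.0
```

Call:
{"op": "servo_tool", "data": {
  "commands": [
    [0.3,[0,0,0],[0,0,0]],
    [1,[0,0,0],[0,0,0]],
    [1,[0,0,0],[0,0,0]],
    [1,[0,0,0],[0,0,0]],
    [1,[0,0,0],[0,0,0]],
    [1,[0,0,0],[0,0,0]]
  ],
  "squeeze": 60
}}

```text
time_s: 2.55
eef_pos: [544.4, -329.4, 61.8]
ee_rot: [0.0, 0.994, 0.112, 0.0]
force: [-0.4, 0.2, 0.6]
grip_width: -0.001
grip_force: 0.0
```

The gripper closed on nothing, so I'll look.

```bash
python3 - <<'E'
from h import *
s,p,R=wst();print({k:np.round(s[k],3).tolist() for k in s if k in('grip_width','grip_force','force','eef_pos','time_s')})
c=capture('wrist');d=capture('side')
a=cv2.resize(c['pixels'][180:460,190:450],(557,600));b=cv2.resize(d['pixels'][180:300,430:530],(240,288))
im=np.zeros((600,800,3),np.uint8);im[:,:557]=a;im[:288,557:797]=b
save(dict(pixels=im),'w3.png')
E
```

```text
{'time_s': 2.55, 'eef_pos': [544.389, -329.403, 61.758], 'force': [-0.378, 0.171, 0.618], 'grip_force': 0.0, 'grip_width': -0.001}
```

View pics/w3.png

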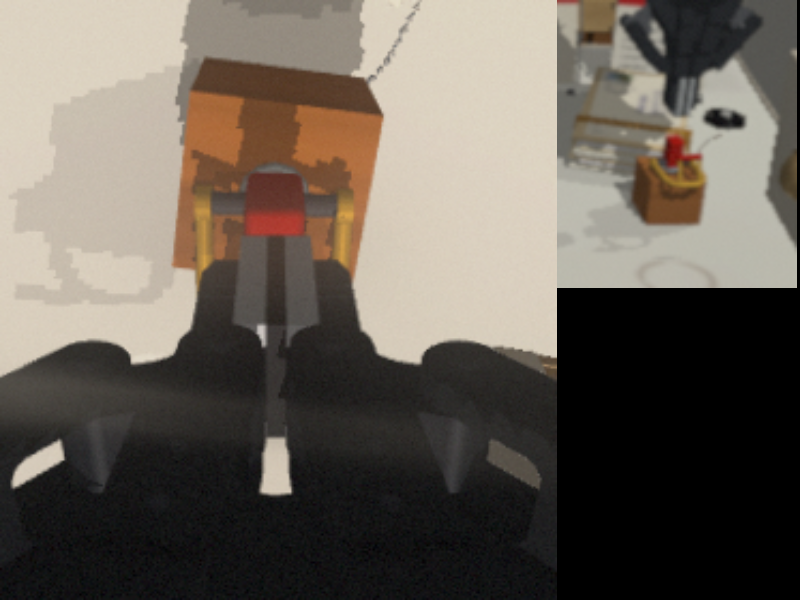

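The pin is untouched in the block. The shut fingertips at crop (275,240) stand above and short of the head, so the real tips aren't where the TCP is reported. I'll measure them by depth.

```bash
python3 - <<'E'
from h import *
s,p,R=wst();c=capture('wrist');W=wworld(c,p,R);T=(W-p)@R
for u,v in[(313,293),(325,293),(313,300),(325,300),(313,310),(325,310),(313,325),(325,325)]:print(u,v,'tool',T[v,u].round(1),'rgb',c['pixels'][v,u])
print('pred TCP px',wproj(c,p,R,p), 'tip20',wproj(c,p,R,p-R[:,2]*20))
for n in('side','scene'):
    d=capture(n);W=world(d);q=W[(np.hypot(W[...,0]-544,W[...,1]+330)<25)&(W[...,2]>47)&(W[...,2]<140)]
    p_=d['pixels'][(np.hypot(W[...,0]-544,W[...,1]+330)<25)&(W[...,2]>47)&(W[...,2]<140)].astype(int)
    dark=(p_.max(1)-p_.min(1)<25)
    red=(p_[:,0]>90)&(p_[:,1]<50)
    print(n,'dark lowest',q[dark][np.argsort(q[dark][:,2])[:8]].round().tolist() if dark.any() else None, 'red max z',q[red][:,2].max() if red.any() else None)
E
```

```text
313 293 tool [ 12.   -1.7 -43.6] rgb [98 88 84]
325 293 tool [ 11.2   3.1 -42. ] rgb [99 90 81]
313 300 tool [ 12.   -1.6 -50.2] rgb [97 89 81]
325 300 tool [ 11.7   3.  -49.5] rgb [95 84 80]
313 310 tool [ 11.7  -1.5 -57.9] rgb [91 86 79]
325 310 tool [ 11.4   2.9 -57.4] rgb [92 85 79]
313 325 tool [ 11.7  -1.4 -69.1] rgb [75 72 66]
325 325 tool [ 12.    2.7 -69.7] rgb [84 80 75]
pred TCP px [[317.61900934 279.22915464]] tip20 [[317.51309903 295.39902257]]
side dark lowest [[534.0, -331.0, 47.0], [537.0, -323.0, 48.0], [528.0, -327.0, 48.0], [532.0, -326.0, 48.0], [537.0, -325.0, 48.0], [532.0, -333.0, 48.0], [531.0, -328.0, 49.0], [539.0, -321.0, 49.0]] red max z 76.56967045823933
scene dark lowest [[534.0, -327.0, 99.0], [534.0, -324.0, 100.0], [535.0, -337.0, 101.0], [540.0, -337.0, 101.0], [534.0, -329.0, 101.0], [538.0, -336.0, 101.0], [534.0, -334.0, 102.0], [535.0, -339.0, 102.0]] red max z 74.80897350107396
```

```bash
python3 - <<'E'
from h import *
import rig
print([n for n in dir(rig) if n[0]!='_'], getattr(rig,'grip_depth',None))
s,p,R=wst();c=capture('wrist');W=wworld(c,p,R);T=(W-p)@R
for v in range(280,296):print(v,T[v,313].round(1),c['pixels'][v,313],T[v,326].round(1),c['pixels'][v,326])
d=capture('side');W=world(d);m=(np.hypot(W[...,0]-544,W[...,1]+330)<25)&(W[...,2]>80)&(W[...,2]<140);q=W[m]
print(np.sort(q[:,2])[:8].round(1), q[np.argsort(q[:,2])[:4]].round(1).tolist())
E
```

```text
['PlanningError', 'capture', 'finish_job', 'grip_depth', 'sense'] 18.700000000000003
280 [  4.9  -2.2 -12.9] [151  57  47] [  5.2   4.1 -13.5] [156  62  50]
281 [  4.4  -2.2 -13. ] [166  58  46] [  4.3   4.1 -12.8] [167  62  51]
282 [  4.2  -2.2 -13.6] [171  62  51] [  3.7   4.1 -12.7] [176  59  47]
283 [  3.6  -2.2 -13.4] [173  61  50] [  3.3   4.1 -12.7] [180  63  51]
284 [  3.3  -2.2 -14.1] [170  59  50] [  2.8   4.1 -12.9] [176  60  51]
285 [  2.5  -2.2 -13.4] [171  59  49] [  2.8   4.1 -14.1] [175  62  47]
286 [  1.4  -2.2 -12.2] [173  64  53] [  1.6   4.1 -12.6] [179  65  53]
287 [  1.   -2.2 -12.5] [172  58  45] [  1.1   4.1 -12.6] [176  60  49]
288 [  0.7  -2.2 -12.9] [172  58  46] [  0.8   4.1 -13.1] [179  64  55]
289 [  0.5  -2.2 -13.6] [148  69  60] [  0.3   4.1 -13.2] [150  68  60]
290 [ 12.1  -1.7 -41. ] [116  83  79] [ 12.3   3.5 -41.3] [112  82  73]
291 [ 11.5  -1.8 -40.6] [101  87  83] [ 11.8   3.5 -41.2] [98 91 83]
292 [ 11.8  -1.7 -42.3] [99 89 83] [ 12.    3.5 -42.7] [100  90  82]
293 [ 12.3  -1.7 -44.2] [98 89 82] [ 11.8   3.5 -43.2] [97 89 80]
294 [ 12.1  -1.7 -44.8] [96 87 80] [ 11.6   3.5 -43.7] [94 86 78]
295 [ 11.6  -1.7 -44.7] [99 89 83] [ 11.7   3.4 -45. ] [101  92  85]
[97.1 97.4 98.8 99.5 99.5 99.7 99.9 99.9] [[539.4, -325.8, 97.1], [549.0, -323.4, 97.4], [536.0, -329.1, 98.8], [539.3, -323.3, 99.5]]
```

The true tips sit about 38 mm behind the reported TCP: three cameras agree at height ~99 against 61.8. I'll open and descend a further 38 mm.

Call:
{"op": "servo_tool", "data": {
  "commands": [
    [-0.2,[-0.001,0,-0.005],[0,0,0]],
    [-0.2,[0,0,0],[0,0,0]],
    [-0.2,[0,0,0],[0,0,0]],
    [-0.2,[0,0,0],[0,0,0]],
    [-0.2,[0,0,0.012],[0,0,0]],
    [-0.2,[0,0,0.014],[0,0,0]],
    [-0.2,[0,0,0.012],[0,0,0]],
    [-0.2,[0,0,0.005],[0,0,0]],
    [-0.2,[0,0,0.001],[0,0,0]],
    [-0.2,[0,0,0],[0,0,0]]
  ]
}}

```text
time_s: 3.73
eef_pos: [543.2, -329.5, 22.1]
ee_rot: [-0.0, 0.994, 0.112, -0.0]
force: [-0.1, -0.6, 0.2]
grip_width: 0.601
grip_force: 0.0
```

Call:
{"op": "servo_tool", "data": {
  "commands": [
    [0.3,[0,0,0],[0,0,0]],
    [1,[0,0,0],[0,0,0]],
    [1,[0,0,0],[0,0,0]],
    [1,[0,0,0],[0,0,0]],
    [1,[0,0,0],[0,0,0]],
    [1,[0,0,0],[0,0,0]]
  ],
  "squeeze": 60
}}

```text
time_s: 4.23
eef_pos: [543.6, -329.8, 23.1]
ee_rot: [0.0, 0.994, 0.112, 0.0]
force: [-0.3, 1.1, 5.6]
grip_width: 0.146
grip_force: 59.6
```

```bash
python3 - <<'E'
from h import *
s,p,R=wst();c=capture('wrist');print({k:np.round(s[k],3).tolist() for k in s if k in('grip_width','grip_force','force','eef_pos','time_s')})
W=wworld(c,p,R);T=(W-p)@R
for v in range(255,300,3):print(v,T[v,313].round(1),c['pixels'][v,313],T[v,304].round(1),c['pixels'][v,304])
np.savez('w4.npz',p=p,R=R,**c)
E
```

```text
{'time_s': 4.233, 'eef_pos': [543.61, -329.835, 23.097], 'force': [-0.26, 1.086, 5.578], 'grip_force': 59.633, 'grip_width': 0.146}
255 [ 20.4  -2.  -21. ] [114  73  47] [ 20.3  -6.  -20.9] [117  76  50]
258 [ 19.1  -2.  -21.4] [115  73  44] [ 18.8  -6.1 -20.6] [117  76  45]
261 [ 17.6  -2.  -21.1] [116  72  47] [ 17.5  -6.1 -20.9] [115  75  46]
264 [ 15.9  -2.  -20.5] [116  74  46] [ 16.1  -6.1 -21. ] [118  78  48]
267 [ 15.1  -2.  -22.4] [120  77  47] [ 14.8  -6.1 -21.4] [119  77  51]
270 [ 13.3  -2.  -21.3] [119  77  45] [ 13.4  -6.1 -21.7] [121  80  53]
273 [ 11.6  -2.  -20.6] [119  77  48] [ 11.8  -6.1 -21.2] [119  78  52]
276 [ 10.3  -2.  -21.3] [121  80  53] [ 10.4  -6.1 -21.3] [121  79  53]
279 [  8.9  -2.  -21.3] [115  74  45] [  9.1  -6.1 -21.9] [118  77  51]
282 [  8.   -2.  -22.8] [91 82 76] [  7.2  -6.2 -20.9] [118  78  56]
285 [  7.5  -2.  -25. ] [116 113 106] [  6.   -6.2 -21.5] [104  75  56]
288 [  7.5  -2.  -28.4] [94 56 47] [  6.2  -6.  -25.5] [96 73 67]
291 [  6.9  -1.9 -30.3] [92 52 41] [  9.8  -5.6 -36.8] [88 57 49]
294 [  6.8  -1.9 -33.2] [91 51 39] [  8.6  -5.6 -37.3] [82 51 44]
297 [  7.5  -1.8 -37.8] [92 48 41] [  8.   -5.5 -39. ] [81 54 46]
```

Gripped: width 0.146, grip force 60 N, and the head front face at tool x≈7 puts the pin axis at tool x≈-0.8, pin origin at tool z≈-22. Lift and carry.

Call:
{"op": "servo_tool", "data": {
  "commands": [
    [1,[0,0,-0.006],[0,0,0]],
    [1,[0,0,-0.014],[0,0,0]],
    [1,[0,0,-0.022],[0,0,0]],
    [1,[0,0,-0.028],[0,0,0]],
    [1,[0,0,-0.022],[0,0,0]],
    [1,[0,-0.012,-0.015],[0,0,0]],
    [1,[0,-0.024,0],[0,0,0]],
    [1,[0,-0.034,0],[0,0,0]],
    [1,[0,-0.038,0],[0,0,0]],
    [1,[0,-0.038,0],[0,0,0]]
  ]
}}

```text
time_s: 5.12
eef_pos: [509.8, -185.8, 129.1]
ee_rot: [-0.0, 0.994, 0.111, -0.0]
force: [0.6, -0.1, -1.1]
grip_width: 0.145
grip_force: 59.0
```

Call:
{"op": "servo_tool", "data": {
  "commands": [
    [1,[-0.001,-0.038,0],[0,0,0]],
    [1,[-0.001,-0.038,0],[0,0,0]],
    [1,[-0.001,-0.038,0],[0,0,0]],
    [1,[-0.001,-0.036,0],[0,0,0]],
    [1,[-0.001,-0.033,0],[0,0,0.1]],
    [1,[-0.001,-0.027,0],[0,0,0.1]],
    [1,[-0.001,-0.018,0],[0,0,0]],
    [1,[-0.001,-0.012,0],[0,0,0]],
    [1,[-0.001,-0.003,0],[0,0,0]],
    [1,[0,0,0],[0,0,0]]
  ]
}}

```text
time_s: 5.95
eef_pos: [448.7, 48.1, 129.4]
ee_rot: [0.0, 0.995, 0.102, -0.0]
force: [1.0, 0.4, -1.5]
grip_width: 0.141
grip_force: 58.9
```

```bash
python3 - <<'E'
from h import *
s,p,R=wst();c=capture('wrist');print({k:np.round(s[k],3).tolist() for k in s if k in('grip_width','grip_force','force','eef_pos','time_s')},np.arctan2(R[1,0],R[0,0]),R[:,2])
np.savez('w5.npz',p=p,R=R,**c);save(c,'w5.png')
for n in('side','scene'):
  d=capture(n);np.savez(n+'5.npz',**d)
E
```

```text
{'time_s': 5.95, 'eef_pos': [448.739, 48.056, 129.396], 'force': [0.961, 0.432, -1.539], 'grip_force': 58.908, 'grip_width': 0.141} 0.20427247373306734 [-2.28639575e-04 -1.14170898e-04 -9.99999967e-01]
```

View pics/w5.png

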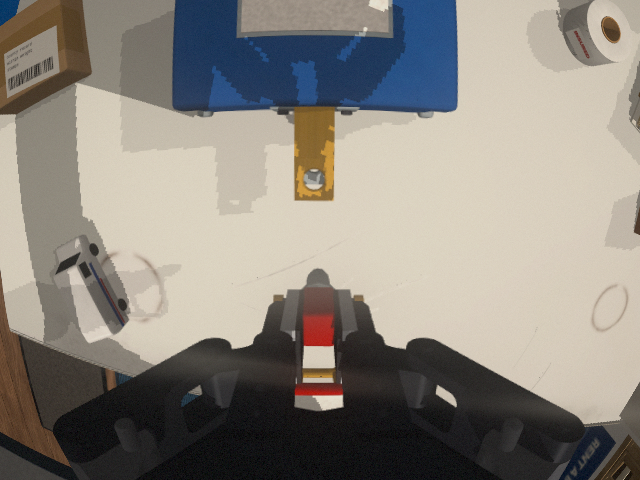

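The view shows the leaf's hole at (314,179), leaf end at row ~200, box front edge level at row ~108, and the held pin with ring open toward the robot. Compute positions.

```bash
python3 - <<'E'
from h import *
d=np.load('w5.npz');c={k:d[k] for k in d};p=c['p'];R=c['R'];W=wworld(c,p,R)
hsv=cv2.cvtColor(c['pixels'],cv2.COLOR_RGB2HSV);H,S,V=[hsv[...,i].astype(int) for i in range(3)]
roi=np.zeros((480,640),bool);roi[95:210,285:345]=1
br=roi&(H>10)&(H<32)&(S>110)
# leaf side edges via rays at z=66
L=[];Rt=[]
for v in range(120,196,3):
    u=np.where(br[v])[0]
    L.append(wray(c,p,R,(u.min()-.5,v),66)[0]);Rt.append(wray(c,p,R,(u.max()+.5,v),66)[0])
L=np.array(L);Rt=np.array(Rt)
for q in(L,Rt):
    vx,vy,x0,y0=cv2.fitLine(q[:,:2].astype(np.float32),cv2.DIST_HUBER,0,.01,.01).ravel();print('edge yaw',np.arctan2(vy,vx),x0,y0)
print('width',np.linalg.norm((L-Rt)[:,:2],axis=1).round(1), 'mid',((L+Rt)/2).round(1)[[0,-1]].tolist(),'z',np.median(W[br],axis=0))
for u in(305,314,325):
    v=np.where(br[:,u])[0].max();print('end',wray(c,p,R,(u,v+.5),66).round(1))
hole=roi&~br&(W[...,2]<64.5)
hm=np.zeros_like(br,np.uint8);hm[165:193,302:328]=(~br)[165:193,302:328]
k,l,st,ce=cv2.connectedComponentsWithStats(hm)
for i in range(1,k):
    if st[i,4]>30:
        print(st[i],ce[i]);cn=cv2.findContours((l==i).astype(np.uint8),0,2)[0][0][:,0]
        P=wray(c,p,R,cn,66)[:,:2].astype(np.float32);print('hole circle',cv2.minEnclosingCircle(P),P.mean(0),wray(c,p,R,ce[i],66))
for v in range(166,194,2): print(v,' '.join('%3d'%c['pixels'][v,u].mean() for u in range(302,328)),'|',' '.join('%2d'%W[v,u,2] for u in range(306,322,3)))
top=(abs(W[...,2]-80)<5)&(H>95)&(H<125)&(S>100)
F=[]
for u in range(190,445,5):
    v=np.where(top[:,u])[0]
    if len(v):F.append(wray(c,p,R,(u,v.max()+.5),80)[0])
F=np.array(F);vx,vy,x0,y0=cv2.fitLine(F[:,:2].astype(np.float32),cv2.DIST_HUBER,0,.01,.01).ravel();print('front edge dir',np.arctan2(vy,vx),x0,y0,np.median(W[top][:,2]))
E
```

```text
edge yaw 0.19486634 505.88177 75.287445
edge yaw 0.20842692 514.0304 51.202763
width [25.6 25.  25.  25.7 25.1 25.1 25.1 25.8 25.8 25.8 25.8 25.9 25.2 25.9
 25.3 25.3 25.4 25.4 25.4 25.5 25.5 25.5 25.6 25.  25.  25. ] mid [[529.3, 67.5, 66.0], [481.0, 57.7, 66.0]] z [511.48199972  63.7857741   65.17485406]
end [[476.9  62.5  66. ]]
end [[478.1  56.7  66. ]]
end [[479.6  49.6  66. ]]
[303 169  22  21 365] [313.69863014 178.88493151]
hole circle ((491.55419921875, 59.674442291259766), 7.075906276702881) [490.897     59.971977] [[491.53307702  59.65454768  66.        ]]
166 108  99 103 100  97  99  97  99 102 100 101 102 103  98 104 103  98  99 100  99  97 101 126 135 137 139 | 63 65 64 65 64 65
168 115 110 109 100 104 100  96  96  92  90  97 102 100 100  94  91  92  98  99 100  99 112 118 118 129 138 | 65 64 64 64 64 64
170 122 119 113  98  92  88  88  99 138 180 191 202 205 200 187 159 110  85  90  94  91 106 114 118 127 137 | 65 64  0  0 65 65
172 137 124  96  92  99 108 112 109  98  92  85  87  87  85  89  92 101 108 117  97  84  91  96 117 130 139 | 63 59 54 54 59 64
174 138 129 13
[... 627 characters left out ...]
84 137 120 117 137 173 188 190 191 190 190 190 187 190 189 186 185 177 161 159 158 126  97  87  96 122 140 | -2  0 308 -1 -1  0
186 136 129 123 119 138 183 204 207 205 206 207 206 207 207 206 205 206 203 182 143 101  92  95 112 131 141 | 61  0 -1 -1  0 -1
188 141 141 137 130 119 108 112 154 181 188 189 195 195 190 191 188 174 123  90  96  97  97 101 124 141 140 | 64  0 -1  0 -1 64
190 141 141 143 143 139 137 121 112 109 106 102  98 102 102 105 110 110 114 118 122 103  98 100 121 136 132 | 65 65 66 63 64 65
192 140 142 143 141 141 142 142 142 143 141 141 143 144 142 140 144 143 140 123 106  99  99  98  99 100 101 | 66 64 64 64 65 65
front edge dir -1.3720405 540.2566 59.26349 79.0894805018099
```

Leaf hole is at (491.5,59.7) with radius 7.08, as specified. Box yaw is 0.199. The lug end puts the lug hole near (500.8,61.6), about 9.5 mm off. Bring the pin over the leaf hole, tip about 4 mm above it.

Call:
{"op": "servo_tool", "data": {
  "commands": [
    [1,[0.01,-0.0007,0.005],[0,0,0.05]],
    [1,[0.015,-0.001,0.012],[0,0,0]],
    [1,[0.012,-0.001,0.014],[0,0,0]],
    [1,[0.006,0,0.01],[0,0,0]],
    [1,[0.002,0,0.006],[0,0,0]],
    [1,[0,0,0.0025],[0,0,0]],
    [1,[0,0,0],[0,0,0]],
    [1,[0,0,0],[0,0,0]]
  ],
  "squeeze": 45
}}

```text
time_s: 6.77
eef_pos: [492.4, 59.1, 80.3]
ee_rot: [0.0, 0.995, 0.099, 0.0]
force: [0.0, -0.1, -1.7]
grip_width: 0.147
grip_force: 58.9
```

```bash
python3 - <<'E'
from h import *
s,p,R=wst();c=capture('wrist');print({k:np.round(s[k],3).tolist() for k in s if k in('grip_width','grip_force','force','eef_pos','time_s')},np.arctan2(R[1,0],R[0,0]),R[:,2])
np.savez('w6.npz',p=p,R=R,**c);W=wworld(c,p,R);T=(W-p)@R
print('px of leaf hole',wproj(c,p,R,[491.5,59.7,66]),'px of nominal tip',wproj(c,p,R,p+R@[-.8,0,10.1]))
hsv=cv2.cvtColor(c['pixels'],cv2.COLOR_RGB2HSV)
m=(hsv[...,1]>170)&((hsv[...,0]<6)|(hsv[...,0]>174))&(T[...,2]<-40)&(np.hypot(T[...,0],T[...,1])<14)
print('head face x',np.percentile(T[m],[5,50,95],axis=0).round(1).tolist())
d=capture('side');im=np.zeros((600,800,3),np.uint8);im[:,:400]=cv2.resize(c['pixels'][190:310,278:358],(400,600),interpolation=2);im[:500,400:]=cv2.resize(d['pixels'][200:280,256:320],(400,500),interpolation=2)
save(dict(pixels=im),'w6.png')
E
```

```text
{'time_s': 6.767, 'eef_pos': [492.429, 59.134, 80.323], 'force': [0.047, -0.055, -1.683], 'grip_force': 58.904, 'grip_width': 0.147} 0.1977090048271437 [ 3.62443124e-04 -1.02367996e-04 -9.99999929e-01]
px of leaf hole [[316.3992341  270.79573889]] px of nominal tip [[317.71319581 273.5659158 ]]
head face x [[-7.1, -4.9, -52.6], [-0.9, 0.3, -51.7], [5.3, 5.4, -50.8]]
```

View pics/w6.png

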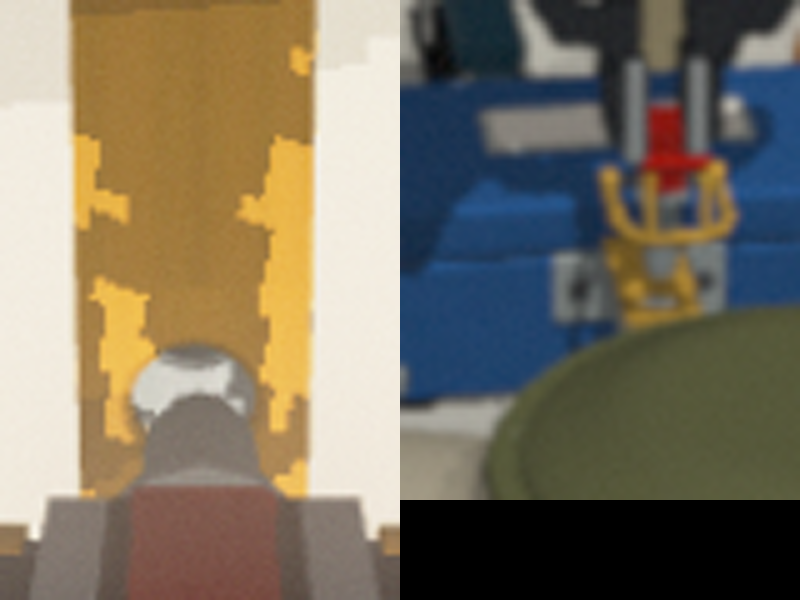

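The pin nose stands just over the near half of the leaf hole, about 1 mm to the right (crop hole centre (193,390), shank at column 203). Correct it and feel downward.

Call:
{"op": "servo_tool", "data": {
  "commands": [
    [1,[0.0003,-0.0009,0.001],[0,0,0]],
    [1,[0,0,0.001],[0,0,0]],
    [1,[0,0,0.001],[0,0,0]],
    [1,[0,0,0.001],[0,0,0]],
    [1,[0,0,0.001],[0,0,0]],
    [1,[0,0,0.0005],[0,0,0]],
    [1,[0,0,0],[0,0,0]]
  ]
}}

```text
time_s: 7.45
eef_pos: [492.5, 60.5, 74.2]
ee_rot: [-0.0, 0.995, 0.099, -0.0]
force: [0.3, -0.5, -1.6]
grip_width: 0.141
grip_force: 58.9
```

Tip is about 2 mm below the leaf top without contact, so it's in the hole. Continue.

Call:
{"op": "servo_tool", "data": {
  "commands": [
    [1,[0,0,0.0005],[0,0,0]],
    [1,[0,0,0.0005],[0,0,0]],
    [1,[0,0,0.0005],[0,0,0]],
    [1,[0,0,0.0005],[0,0,0]],
    [1,[0,0,0],[0,0,0]],
    [1,[0,0,0],[0,0,0]]
  ]
}}

```text
time_s: 7.95
eef_pos: [492.6, 60.5, 72.4]
ee_rot: [-0.0, 0.995, 0.099, -0.0]
force: [0.3, 0.6, -1.5]
grip_width: 0.145
grip_force: 58.9
```

Call:
{"op": "servo_tool", "data": {
  "commands": [
    [1,[0,0,0.0005],[0,0,0]],
    [1,[0,0,0.0005],[0,0,0]],
    [1,[0,0,0],[0,0,0]],
    [1,[0,0,0],[0,0,0]]
  ]
}}

```text
time_s: 8.28
eef_pos: [492.8, 60.5, 71.7]
ee_rot: [0.0, 0.995, 0.099, 0.0]
force: [-1.1, 0.3, 2.8]
grip_width: 0.148
grip_force: 59.4
```

Contact on the lug at the expected height (nose spring about 4 N). Press 1 mm more so the nose yields and the shank enters the leaf.

Call:
{"op": "servo_tool", "data": {
  "commands": [
    [1,[0,0.0003,0.0005],[0,0,0]],
    [1,[0,0,0.0005],[0,0,0]],
    [1,[0,0,0],[0,0,0]],
    [1,[0,0,0],[0,0,0]]
  ]
}}

```text
time_s: 8.62
eef_pos: [492.9, 60.1, 70.6]
ee_rot: [0.0, 0.995, 0.099, 0.0]
force: [-1.1, -0.6, 3.8]
grip_width: 0.143
grip_force: 59.6
```

Call:
{"op": "servo_tool", "data": {
  "commands": [
    [1,[0.0005,0,0.0005],[0,0,0]],
    [1,[0.001,0,0],[0,0,0]],
    [1,[0.001,0,0],[0,0,0]],
    [1,[0.001,0,0],[0,0,0]],
    [1,[0,0,0],[0,0,0]]
  ]
}}

```text
time_s: 9.03
eef_pos: [495.4, 60.8, 69.8]
ee_rot: [0.0, 0.995, 0.099, -0.001]
force: [-4.0, -1.5, 6.3]
grip_width: 0.146
grip_force: 59.9
```

Call:
{"op": "servo_tool", "data": {
  "commands": [
    [1,[0.0007,0,0],[0,0,0]],
    [1,[0.0007,0,0],[0,0,0]],
    [1,[0.0007,0,0],[0,0,0]],
    [1,[0.0007,0,0],[0,0,0]],
    [1,[0,0,0],[0,0,0]]
  ]
}}

```text
time_s: 9.45
eef_pos: [498.6, 61.4, 69.6]
ee_rot: [-0.0, 0.995, 0.099, -0.0]
force: [-1.9, -1.2, 2.5]
grip_width: 0.145
grip_force: 59.4
```

Call:
{"op": "servo_tool", "data": {
  "commands": [
    [1,[0.0007,0,0],[0,0,0]],
    [1,[0.0007,0,0],[0,0,0]],
    [1,[0.0006,0,0],[0,0,0]],
    [1,[0,0,0],[0,0,0]],
    [1,[0,0,0],[0,0,0]]
  ]
}}

```text
time_s: 9.87
eef_pos: [500.4, 61.8, 69.6]
ee_rot: [-0.0, 0.995, 0.099, -0.001]
force: [-4.2, -0.8, 1.7]
grip_width: 0.143
grip_force: 59.3
```

Call:
{"op": "servo_tool", "data": {
  "commands": [
    [1,[0.0006,0,0],[0,0,0]],
    [1,[0.0005,0,0],[0,0,0]],
    [1,[0,0,0.0005],[0,0,0]],
    [1,[0,0,0.0005],[0,0,0]],
    [1,[0,0,0.0005],[0,0,0]],
    [1,[0,0,0],[0,0,0]]
  ]
}}

```text
time_s: 10.37
eef_pos: [501.7, 62.0, 68.3]
ee_rot: [0.0, 0.995, 0.099, -0.0]
force: [-5.3, -1.8, 1.4]
grip_width: 0.143
grip_force: 59.4
```

Call:
{"op": "servo_tool", "data": {
  "commands": [
    [1,[0,0,0.0007],[0,0,0]],
    [1,[0,0,0.0007],[0,0,0]],
    [1,[0,0,0.0006],[0,0,0]],
    [1,[0,0,0],[0,0,0]]
  ]
}}

```text
time_s: 10.7
eef_pos: [501.8, 62.0, 66.3]
ee_rot: [0.0, 0.995, 0.099, -0.0]
force: [-4.2, -2.1, 2.1]
grip_width: 0.144
grip_force: 59.4
```

Call:
{"op": "servo_tool", "data": {
  "commands": [
    [1,[0,0,0.0007],[0,0,0]],
    [1,[0,0,0.0007],[0,0,0]],
    [1,[0,0,0.0007],[0,0,0]],
    [1,[0,0,0.0007],[0,0,0]],
    [1,[0,0,0],[0,0,0]]
  ]
}}

```text
time_s: 11.12
eef_pos: [501.6, 62.0, 63.2]
ee_rot: [-0.0, 0.995, 0.099, -0.0]
force: [-3.8, -2.9, -0.5]
grip_width: 0.142
grip_force: 59.1
```

In the lug and sliding freely. Ease the y load and go on down.

Call:
{"op": "servo_tool", "data": {
  "commands": [
    [1,[0,0.0003,0.001],[0,0,0]],
    [1,[0,0,0.0015],[0,0,0]],
    [1,[0,0,0.0015],[0,0,0]],
    [1,[0,0,0.0015],[0,0,0]],
    [1,[0,0,0.0015],[0,0,0]],
    [1,[0,0,0],[0,0,0]]
  ]
}}

```text
time_s: 11.62
eef_pos: [501.8, 61.8, 56.2]
ee_rot: [-0.0, 0.995, 0.099, -0.0]
force: [-4.6, -0.6, -2.0]
grip_width: 0.14
grip_force: 58.9
```

Call:
{"op": "servo_tool", "data": {
  "commands": [
    [1,[0,0,0.0015],[0,0,0]],
    [1,[0,0,0.0015],[0,0,0]],
    [1,[0,0,0.0015],[0,0,0]],
    [1,[0,0,0.0015],[0,0,0]],
    [1,[0,0,0.0015],[0,0,0]],
    [1,[0,0,0],[0,0,0]]
  ]
}}

```text
time_s: 12.12
eef_pos: [501.8, 61.8, 48.7]
ee_rot: [-0.0, 0.995, 0.099, -0.0]
force: [-4.7, -0.0, -1.8]
grip_width: 0.146
grip_force: 58.9
```

Collar is about 5 mm above home by my reckoning; now small steps.

Call:
{"op": "servo_tool", "data": {
  "commands": [
    [1,[0,0,0.001],[0,0,0]],
    [1,[0,0,0.001],[0,0,0]],
    [1,[0,0,0.001],[0,0,0]],
    [1,[0,0,0.0005],[0,0,0]],
    [1,[0,0,0],[0,0,0]],
    [1,[0,0,0],[0,0,0]]
  ]
}}

```text
time_s: 12.62
eef_pos: [501.9, 61.8, 45.5]
ee_rot: [-0.0, 0.995, 0.099, -0.0]
force: [-3.7, 0.4, -0.8]
grip_width: 0.143
grip_force: 59.0
```

Call:
{"op": "servo_tool", "data": {
  "commands": [
    [1,[0,0,0.0004],[0,0,0]],
    [1,[0,0,0.0004],[0,0,0]],
    [1,[0,0,0],[0,0,0]]
  ]
}}

```text
time_s: 12.87
eef_pos: [501.9, 61.7, 44.8]
ee_rot: [-0.0, 0.995, 0.099, 0.0]
force: [-4.0, 0.3, 0.8]
grip_width: 0.145
grip_force: 59.2
```

Call:
{"op": "servo_tool", "data": {
  "commands": [
    [1,[0,0,0.0004],[0,0,0]],
    [1,[0,0,0.0004],[0,0,0]],
    [1,[0,0,0],[0,0,0]]
  ]
}}

```text
time_s: 13.12
eef_pos: [502.0, 61.8, 44.1]
ee_rot: [-0.0, 0.995, 0.099, 0.0]
force: [-5.0, 0.0, 0.8]
grip_width: 0.146
grip_force: 59.3
```

Call:
{"op": "servo_tool", "data": {
  "commands": [
    [1,[0,0,0.0004],[0,0,0]],
    [1,[0,0,0.0003],[0,0,0]],
    [1,[0,0,0],[0,0,0]]
  ]
}}

```text
time_s: 13.37
eef_pos: [502.6, 61.8, 44.0]
ee_rot: [0.0, 0.995, 0.099, 0.001]
force: [-5.3, 1.2, 5.7]
grip_width: 0.145
grip_force: 60.0
```

Seated: z stops at 44.0 with about 7 N on the collar. Relieve the side load, release, rise.

Call:
{"op": "servo_tool", "data": {
  "commands": [
    [1,[-0.0005,0,0],[0,0,0]],
    [1,[0,0,0],[0,0,0]],
    [1,[0,0,0],[0,0,0]],
    [0.5,[0,0,0],[0,0,0]],
    [0.3,[0,0,0],[0,0,0]],
    [0,[0,0,0],[0,0,0]],
    [0,[0,0,-0.003],[0,0,0]],
    [0,[0,0,-0.012],[0,0,0]],
    [0,[0,0,-0.025],[0,0,0]],
    [0,[0,0,-0.035],[0,0,0]]
  ]
}}

```text
time_s: 14.2
eef_pos: [500.2, 61.6, 117.5]
ee_rot: [-0.0, 0.995, 0.099, -0.002]
force: [1.1, -0.8, 0.1]
grip_width: 0.502
grip_force: 0.0
```

Call:
{"op": "servo_tool", "data": {
  "commands": [
    [0,[-0.015,0,-0.015],[0,0,0]],
    [1,[-0.025,0,0],[0,0,0]],
    [1,[-0.015,0,0],[0,0,0]],
    [1,[0,0,0],[0,0,0]],
    [1,[0,0,0],[0,0,0]],
    [1,[0,0,0],[0,0,0]]
  ]
}}

```text
time_s: 14.7
eef_pos: [448.3, 50.7, 133.5]
ee_rot: [0.0, 0.995, 0.099, 0.0]
force: [0.8, -0.4, 0.8]
grip_width: -0.002
grip_force: 0.0
```

```bash
python3 - <<'E'
from h import *
s,p,R=wst();c=capture('wrist');print({k:np.round(s[k],3).tolist() for k in s if k in('grip_width','force','eef_pos','time_s','joints')},np.arctan2(R[1,0],R[0,0]))
np.savez('w7.npz',p=p,R=R,**c);save(c,'w7.png');W=wworld(c,p,R)
hsv=cv2.cvtColor(c['pixels'],cv2.COLOR_RGB2HSV);H,S,V=[hsv[...,i].astype(int) for i in range(3)]
m=(S>150)&((H<6)|(H>174))&(V>60)&(np.hypot(W[...,0]-500,W[...,1]-61)<70)&(W[...,2]>30)&(W[...,2]<110)
k,l,st,ce=cv2.connectedComponentsWithStats(m.astype(np.uint8))
for i in range(1,k):
    if st[i,4]>15: print(st[i].tolist(),ce[i].round(1),np.percentile(W[l==i],[3,50,97],axis=0).round(1).tolist(),wray(c,p,R,ce[i],96.5).round(1),wray(c,p,R,ce[i],78).round(1))
E
```

```text
{'time_s': 14.7, 'joints': [-0.148, 0.213, 1.798, 0.0, 1.13, 1.225], 'eef_pos': [448.347, 50.724, 133.486], 'force': [0.793, -0.381, 0.808], 'grip_width': -0.002} 0.19801966578415925
[306, 153, 24, 28, 598] [317.6 166.9] [[494.1, 55.2, 93.8], [501.8, 61.5, 95.5], [509.1, 67.7, 96.8]] [[501.8  61.5  96.5]] [[500.2  61.2  78. ]]
[300, 217, 36, 8, 253] [317.2 220.8] [[466.7, 45.6, 93.3], [469.9, 55.6, 94.6], [472.8, 64.7, 95.9]] [[470.2  55.4  96.5]] [[465.9  54.6  78. ]]
```

The pin is home: head top at about 96 (expected 96.5), tab at u≈-32 and z≈94, so the ring is still open at about 1.5. I'll plan the arc push, tilting the shut fingers up to 35° forward.

```bash
cat > plan.py <<'E'
from h import *
P0=np.array([501.5,61.5]);YAW=.199;TIP=38.;SC=-4.7
def tilt(a): return np.radians(np.clip((1.4-a)*58,0,35))
def tcp(a,lift=0):
    t=tilt(a);n=np.array([np.sin(t),-np.cos(t)]);x=np.array([np.cos(t),np.sin(t)])
    c=np.array([-38*np.sin(a),73-38*np.cos(a)])-3*n+SC*x+TIP*n;c[1]+=lift
    return c,t
def rows(seq):
    s,p,R=wst();ex=np.array([np.cos(YAW),np.sin(YAW)]);ey=np.array([-ex[1],ex[0]])
    d=p[:2]-P0;u=np.array([d@ex,p[2]]);t=np.arctan2(R[:2,2]@ex,-R[2,2])
    print('now u,z,lat,tilt',u.round(1),(d@ey).round(2),t.round(3),'yawerr',(np.arctan2(R[1,0],R[0,0])-YAW).round(4),'F',np.round(s['force'],1),'t',s['time_s'])
    # current tip & equivalent
    for a,l in seq:
        c,t2=tcp(a,l);dd=c-u;x=np.array([np.cos(t),np.sin(t)]);n=np.array([np.sin(t),-np.cos(t)])
        print('a=%.2f'%a,'shift mm x %.1f z %.1f'%(dd@x,dd@n),'turn y %.2f'%(np.degrees(t2-t)/6),'tcp',c.round(1));u=c;t=t2
E
python3 - <<'E'
from plan import *
rows([(2.1,6)]+[(a,0) for a in np.r_[2.1,2.0,1.9,1.8,1.7,1.6,1.5,1.4,1.3,1.2,1.1,1.0,.9,.8,.7,.6,.52,.45]])
E
```

```text
now u,z,lat,tilt [-54.2 133.3] 0.01 0.001 yawerr -0.0008 F [-0.3  0.6  1. ] t 14.75
a=2.10 shift mm x 16.7 z 70.2 turn y -0.00 tcp [-37.5  63.2]
a=2.10 shift mm x 0.0 z 6.0 turn y 0.00 tcp [-37.5  57.2]
a=2.00 shift mm x -1.8 z 3.4 turn y 0.00 tcp [-39.3  53.8]
a=1.90 shift mm x -1.4 z 3.5 turn y 0.00 tcp [-40.7  50.3]
a=1.80 shift mm x -1.0 z 3.7 turn y 0.00 tcp [-41.7  46.6]
a=1.70 shift mm x -0.7 z 3.7 turn y 0.00 tcp [-42.4  42.9]
a=1.60 shift mm x -0.3 z 3.8 turn y 0.00 tcp [-42.7  39.1]
a=1.50 shift mm x 0.1 z 3.8 turn y 0.00 tcp [-42.6  35.3]
a=1.40 shift mm x 0.5 z 3.8 turn y 0.00 tcp [-42.1  31.5]
a=1.30 shift mm x 4.4 z 4.0 turn y 0.97 tcp [-37.8  27.5]
a=1.20 shift mm x 4.4 z 4.0 turn y 0.97 tcp [-33.  24.]
a=1.10 shift mm x 4.4 z 4.0 turn y 0.97 tcp [-27.9  21. ]
a=1.00 shift mm x 4.4 z 4.0 turn y 0.97 tcp [-22.5  18.4]
a=0.90 shift mm x 4.4 z 4.0 turn y 0.97 tcp [-16.9  16.5]
a=0.80 shift mm x 4.4 z 4.0 turn y 0.97 tcp [-11.1  15.1]
a=0.70 shift mm x 0.9 z 3.7 turn y 0.03 tcp [-8.3 12.6]
a=0.60 shift mm x 1.2 z 3.6 turn y 0.00 tcp [-5.2 10.3]
a=0.52 shift mm x 1.2 z 2.8 turn y 0.00 tcp [-2.7  8.7]
a=0.45 shift mm x 1.2 z 2.4 turn y 0.00 tcp [-0.3  7.4]
```

Call:
{"op": "servo_tool", "data": {
  "commands": [
    [1,[0.006,0,0.015],[0,0,0]],
    [1,[0.006,0,0.02],[0,0,0]],
    [1,[0.0047,0,0.02],[0,0,0]],
    [1,[0,0,0.01],[0,0,0]],
    [1,[0,0,0.005],[0,0,0]],
    [1,[0,0,0.003],[0,0,0]],
    [1,[0,0,0.0015],[0,0,0]],
    [1,[0,0,0.0015],[0,0,0]],
    [1,[0,0,0],[0,0,0]]
  ]
}}

```text
time_s: 15.5
eef_pos: [464.2, 54.0, 57.7]
ee_rot: [0.0, 0.995, 0.099, 0.0]
force: [-0.6, 0.5, 0.8]
grip_width: 0.003
grip_force: 0.0
```

Now swing the ring down along the arc, vertical part.

Call:
{"op": "servo_tool", "data": {
  "commands": [
    [1,[-0.0015,0,0.0035],[0,0,0]],
    [1,[-0.0014,0,0.0035],[0,0,0]],
    [1,[-0.001,0,0.0037],[0,0,0]],
    [1,[-0.0007,0,0.0037],[0,0,0]],
    [1,[-0.0003,0,0.0038],[0,0,0]],
    [1,[0,0,0.0038],[0,0,0]],
    [1,[0.0005,0,0.0038],[0,0,0]],
    [1,[0,0,0],[0,0,0]]
  ]
}}

```text
time_s: 16.17
eef_pos: [459.4, 53.3, 30.8]
ee_rot: [-0.0, 0.995, 0.099, -0.0]
force: [-0.1, -0.7, 0.6]
grip_width: 0.001
grip_force: 0.2
```

```bash
python3 - <<'E'
from plan import *
rows([(a,0) for a in [1.3,1.2,1.1,1.0]])
s,p,R=wst();c=capture('wrist');W=wworld(c,p,R)
hsv=cv2.cvtColor(c['pixels'],cv2.COLOR_RGB2HSV);H,S,V=[hsv[...,i].astype(int) for i in range(3)]
m=(S>140)&((H<6)|(H>174))&(V>40)&(np.hypot(W[...,0]-490,W[...,1]-61)<70)&(W[...,2]>20)&(W[...,2]<110)
k,l,st,ce=cv2.connectedComponentsWithStats(m.astype(np.uint8))
for i in range(1,k):
    if st[i,4]>8: print(st[i].tolist(),np.percentile(W[l==i],[3,50,97],axis=0).round(1).tolist())
E
```

```text
now u,z,lat,tilt [-42.9  30.8] 0.24 -0.001 yawerr -0.0009 F [-0.1 -0.7  0.6] t 16.1667
a=1.30 shift mm x 5.2 z 3.2 turn y 0.97 tcp [-37.8  27.5]
a=1.20 shift mm x 4.4 z 4.0 turn y 0.97 tcp [-33.  24.]
a=1.10 shift mm x 4.4 z 4.0 turn y 0.97 tcp [-27.9  21. ]
a=1.00 shift mm x 4.4 z 4.0 turn y 0.97 tcp [-22.5  18.4]
[297, 196, 43, 60, 2364] [[494.3, 55.2, 77.4], [503.3, 61.7, 95.5], [509.5, 68.1, 96.9]]
```

```bash
cat > tab.py <<'E'
from plan import *
def tab():
  for n in('side','scene'):
    c=capture(n);W=world(c);hsv=cv2.cvtColor(c['pixels'],cv2.COLOR_RGB2HSV);H,S,V=[hsv[...,i].astype(int) for i in range(3)]
    d=W[...,:2]-P0;u=d@[np.cos(YAW),np.sin(YAW)];w=d@[-np.sin(YAW),np.cos(YAW)]
    near=(abs(u)<60)&(abs(w)<30)&(W[...,2]>15)&(W[...,2]<115)&(c['z_map']>0)
    for nm,m in dict(red=near&(S>130)&((H<7)|(H>173))&(V>30),brass=near&(H>10)&(H<32)&(S>110)).items():
      k,l,st,ce=cv2.connectedComponentsWithStats(m.astype(np.uint8),connectivity=8)
      for i in range(1,k):
        if st[i,4]>6: q=np.c_[u[l==i],w[l==i],W[...,2][l==i]];print(n,nm,st[i].tolist(),np.percentile(q,[5,50,95],axis=0).round(1).tolist())
E
python3 -c "
from tab import *
tab()"
```

```text
side brass [288, 238, 6, 16, 60] [[-18.7, 6.6, 56.9], [-7.5, 12.6, 65.4], [32.7, 19.0, 76.2]]
scene red [296, 230, 8, 10, 50] [[-11.9, -8.5, 73.9], [-6.9, -5.0, 82.5], [3.4, 5.5, 92.9]]
scene brass [289, 234, 25, 20, 111] [[-30.4, -19.4, 44.5], [-6.9, -8.8, 65.2], [32.8, 8.3, 72.6]]
```

A ring leg is seen at u≈-30, z≈44, so ring ≈0.8 rad (a≈1.4), following the finger as planned. Continue with tilt.

Call:
{"op": "servo_tool", "data": {
  "commands": [
    [1,[0.005,-0.0001,0.0033],[0,0.97,0]],
    [1,[0.0044,0,0.004],[0,0.97,0]],
    [1,[0.0044,0,0.004],[0,0.97,0]],
    [1,[0.0044,0,0.004],[0,0.97,0]],
    [1,[0,0,0],[0,0,0]],
    [1,[0,0,0],[0,0,0]]
  ]
}}

```text
time_s: 16.82
eef_pos: [478.2, 58.6, 19.8]
ee_rot: [-0.022, 0.977, 0.098, 0.187]
force: [-0.4, -0.1, 0.7]
grip_width: -0.003
grip_force: 0.2
```

```bash
python3 -c "
from tab import *
rows([(a,0) for a in [1.0,.9,.8,.7,.6]]);tab()"
```

```text
now u,z,lat,tilt [-23.4  19.8] 1.76 0.379 yawerr -0.0006 F [-0.4 -0.1  0.7] t 16.8167
a=1.00 shift mm x 0.4 z 1.6 turn y 0.25 tcp [-22.5  18.4]
a=0.90 shift mm x 4.4 z 4.0 turn y 0.97 tcp [-16.9  16.5]
a=0.80 shift mm x 4.4 z 4.0 turn y 0.97 tcp [-11.1  15.1]
a=0.70 shift mm x 0.9 z 3.7 turn y 0.03 tcp [-8.3 12.6]
a=0.60 shift mm x 1.2 z 3.6 turn y 0.00 tcp [-5.2 10.3]
side brass [288, 249, 2, 5, 9] [[-14.9, 16.5, 53.7], [-11.3, 18.5, 56.8], [-7.5, 19.1, 60.5]]
scene red [298, 233, 6, 7, 23] [[-11.2, -7.8, 73.1], [-5.6, -5.3, 79.7], [7.2, -1.6, 86.8]]
scene brass [294, 233, 20, 21, 100] [[-17.8, -19.4, 43.7], [-4.5, -9.4, 65.4], [33.3, 7.9, 75.8]]
```

Call:
{"op": "servo_tool", "data": {
  "commands": [
    [1,[0.0004,0.0009,0.0016],[0,0.25,0]],
    [1,[0.0044,0.0008,0.004],[0,0.97,0]],
    [1,[0.0044,0,0.004],[0,0.97,0]],
    [1,[0.0009,0,0.0035],[0,0,0]],
    [1,[0,0,0],[0,0,0]],
    [1,[0,0,0],[0,0,0]]
  ]
}}

```text
time_s: 17.42
eef_pos: [487.5, 66.2, 14.7]
ee_rot: [-0.038, 0.965, 0.101, 0.237]
force: [-0.2, -0.9, 0.9]
grip_width: -0.004
grip_force: 0.3
```

```bash
python3 -c "
from tab import *
rows([(a,0) for a in [.7,.6,.52,.45]]);tab()"
```

```text
now u,z,lat,tilt [-12.8  14.7] 7.35 0.484 yawerr 0.0033 F [-0.2 -0.9  0.9] t 17.4167
a=0.70 shift mm x 3.1 z 4.0 turn y 1.21 tcp [-8.3 12.6]
a=0.60 shift mm x 1.2 z 3.6 turn y 0.00 tcp [-5.2 10.3]
a=0.52 shift mm x 1.2 z 2.8 turn y 0.00 tcp [-2.7  8.7]
a=0.45 shift mm x 1.2 z 2.4 turn y 0.00 tcp [-0.3  7.4]
scene red [296, 228, 8, 12, 50] [[-12.2, -8.8, 74.5], [-4.6, -5.5, 91.9], [2.1, 4.1, 98.1]]
scene brass [296, 233, 18, 21, 88] [[-15.0, -18.0, 47.9], [12.3, -8.6, 65.6], [33.5, 7.4, 72.2]]
scene brass [294, 248, 6, 5, 13] [[-22.5, -6.0, 34.1], [-10.0, 3.2, 36.0], [-4.9, 12.1, 41.2]]
```

```bash
python3 -c "
from plan import *
s,p,R=wst();print(np.round(s['joints'],3),np.round(s['dq'],3),np.round(s['tau'],1),np.round(s['wrist_torque'],2),R.round(3).tolist())"
```

```text
[-0.245  0.317  2.2    0.88   0.298  0.308] [-0.003 -0.003  0.006  0.025 -0.005 -0.024] [  0.1 -30.  -15.    0.3  -0.3   0.1] [-0.04  0.19  0.03] [[0.867, 0.214, 0.45], [0.178, -0.977, 0.121], [0.466, -0.025, -0.885]]
```

Past ~22° of tilt the wrist nears its singularity (q5→0.3), so it drifted sideways with no contact trouble. I'll replan with 18° of tilt and full pose correction.

```bash
cat > plan2.py <<'E'
from tab import *
SC=-7.0;TILT=18
def go(seq):
    s,p,R=wst();print('p',p.round(1),'F',np.round(s['force'],1),'q',np.round(s['joints'],2),'t',s['time_s'])
    e=np.array([np.cos(YAW),np.sin(YAW),0]);k=np.array([0,0,1.])
    t=np.arctan2(R[:2,2]@e[:2],-R[2,2]);print('tilt deg',np.degrees(t))
    for a,td in seq:
        t=np.radians(td);n=np.sin(t)*e-np.cos(t)*k;x=np.cos(t)*e+np.sin(t)*k;y=np.cross(n,x)
        c=np.r_[P0,0]+e*(-38*np.sin(a))+k*(73-38*np.cos(a))-3*n+SC*x+38*n
        R2=np.c_[x,y,n];rv=Ro.from_matrix(R.T@R2).as_rotvec()
        print('a=%.2f'%a,'mm',(R.T@(c-p)).round(1),'turn',(np.degrees(rv)/6).round(2),'tcp',c.round(1));p=c;R=R2
E
python3 -c "
from plan2 import *
go([(.85,22),(.8,18)]+[(a,18) for a in [.7,.6,.52,.45]])"
```

```text
p [487.3  66.2  14.8] F [-0.1  0.2  1. ] q [-0.25  0.32  2.2   0.88  0.3   0.31] t 17.5167
tilt deg 27.747121468881335
a=0.85 mm [-8.8  7.3 -2.7] turn [-0.28 -0.96  0.04] tcp [480.   57.2  12.8]
a=0.80 mm [-1.8  0.   1.2] turn [-0.   -0.67 -0.  ] tcp [478.9  56.9  11.1]
a=0.70 mm [ 1.8 -0.   3.3] turn [0. 0. 0.] tcp [481.6  57.5   8.5]
a=0.60 mm [2.2 0.  3.1] turn [0. 0. 0.] tcp [484.5  58.1   6.2]
a=0.52 mm [ 2.  -0.   2.3] turn [0. 0. 0.] tcp [487.1  58.6   4.6]
a=0.45 mm [1.9 0.  1.9] turn [0. 0. 0.] tcp [489.4  59.1   3.3]
```

Call:
{"op": "servo_tool", "data": {
  "commands": [
    [1,[-0.003,0.0025,-0.001],[-0.1,-0.33,0]],
    [1,[-0.003,0.0025,-0.001],[-0.1,-0.33,0]],
    [1,[-0.0028,0.0023,-0.0007],[-0.08,-0.33,0]],
    [1,[-0.0018,0,0.0012],[0,-0.65,0]],
    [1,[0,0,0],[0,0,0]],
    [1,[0,0,0],[0,0,0]]
  ]
}}

```text
time_s: 18.02
eef_pos: [479.2, 57.0, 11.6]
ee_rot: [-0.015, 0.982, 0.101, 0.156]
force: [0.1, 0.2, 1.5]
grip_width: -0.004
grip_force: 0.7
```

```bash
python3 -c "
from plan2 import *
go([(.8,18)]+[(a,18) for a in [.7,.6,.52,.45]]);tab()"
```

```text
p [479.2  57.   11.6] F [0.1 0.2 1.5] q [-0.2   0.34  2.09  0.29  0.44  0.92] t 18.0167
tilt deg 18.080210971830038
a=0.80 mm [-0.5  0.   0.4] turn [ 0.01 -0.01  0.05] tcp [478.9  56.9  11.1]
a=0.70 mm [ 1.8 -0.   3.3] turn [0. 0. 0.] tcp [481.6  57.5   8.5]
a=0.60 mm [2.2 0.  3.1] turn [0. 0. 0.] tcp [484.5  58.1   6.2]
a=0.52 mm [ 2.  -0.   2.3] turn [0. 0. 0.] tcp [487.1  58.6   4.6]
a=0.45 mm [1.9 0.  1.9] turn [0. 0. 0.] tcp [489.4  59.1   3.3]
side brass [289, 238, 4, 2, 7] [[-23.5, 5.0, 64.2], [29.2, 7.3, 65.5], [32.7, 17.5, 90.9]]
scene brass [297, 233, 17, 20, 87] [[-15.8, -18.9, 49.5], [11.5, -9.9, 65.9], [33.5, 10.1, 76.2]]
scene brass [295, 250, 6, 4, 11] [[-23.1, -8.6, 33.7], [-10.6, -5.6, 36.2], [-9.2, 8.4, 43.1]]
```

Call:
{"op": "servo_tool", "data": {
  "commands": [
    [1,[0.0004,0,0.0013],[0,0,0]],
    [1,[0.0004,0,0.0012],[0,0,0]],
    [1,[0.0005,0,0.0012],[0,0,0]],
    [1,[0,0,0],[0,0,0]]
  ]
}}

```text
time_s: 18.45
eef_pos: [480.8, 57.3, 8.0]
ee_rot: [-0.015, 0.983, 0.1, 0.155]
force: [0.6, 0.6, 1.8]
grip_width: 0.001
grip_force: 0.9
```

Call:
{"op": "servo_tool", "data": {
  "commands": [
    [1,[0.0006,0,0.001],[0,0,0]],
    [1,[0.0006,0,0.001],[0,0,0]],
    [1,[0.0006,0,0.001],[0,0,0]],
    [1,[0,0,0],[0,0,0]]
  ]
}}

```text
time_s: 18.78
eef_pos: [483.4, 57.8, 5.7]
ee_rot: [-0.015, 0.983, 0.1, 0.155]
force: [0.4, 0.9, 2.0]
grip_width: 0.002
grip_force: 0.8
```

```bash
python3 -c "
from plan2 import *
go([(a,18) for a in [.6,.52,.45]]);tab()
d=capture('scene');d2=capture('side')
im=np.zeros((600,800,3),np.uint8);im[:,:400]=cv2.resize(d['pixels'][205:271,280:324],(400,600),interpolation=2);im[:,400:]=cv2.resize(d2['pixels'][205:271,270:314],(400,600),interpolation=2)
save(dict(pixels=im),'last.png')
"
```

```text
p [483.4  57.8   5.7] F [0.4 0.9 2. ] q [-0.2   0.36  2.08  0.29  0.43  0.92] t 18.7833
tilt deg 17.9414086215281
a=0.60 mm [ 1.2 -0.  -0.1] turn [0.01 0.01 0.04] tcp [484.5  58.1   6.2]
a=0.52 mm [ 2.  -0.   2.3] turn [0. 0. 0.] tcp [487.1  58.6   4.6]
a=0.45 mm [1.9 0.  1.9] turn [0. 0. 0.] tcp [489.4  59.1   3.3]
side brass [288, 238, 5, 4, 13] [[-38.9, 5.5, 63.2], [23.6, 10.0, 65.7], [34.4, 20.6, 96.2]]
scene red [298, 228, 5, 4, 11] [[-5.8, -5.1, 94.4], [-2.3, -1.4, 96.3], [0.9, 5.3, 97.8]]
scene brass [298, 234, 16, 19, 85] [[-13.3, -18.2, 36.9], [-0.1, -10.3, 65.6], [31.6, 3.6, 74.3]]
```

Call:
{"op": "servo_tool", "data": {
  "commands": [
    [1,[0.0008,0,0.0007],[0,0,0]],
    [1,[0.0008,0,0.0007],[0,0,0]],
    [1,[0.0006,0,0.0006],[0,0,0]],
    [1,[0,0,0],[0,0,0]]
  ]
}}

```text
time_s: 19.32
eef_pos: [485.7, 58.5, 4.3]
ee_rot: [-0.015, 0.983, 0.1, 0.155]
force: [-0.2, -0.6, -0.4]
grip_width: -0.001
grip_force: 0.3
```

```bash
cat > leg.py <<'E'
from plan2 import *
def leg():
    c=capture('scene');W=world(c);hsv=cv2.cvtColor(c['pixels'],cv2.COLOR_RGB2HSV);H,S,V=[hsv[...,i].astype(int) for i in range(3)]
    d=W[...,:2]-P0;u=d@[np.cos(YAW),np.sin(YAW)];w=d@[-np.sin(YAW),np.cos(YAW)]
    m=(abs(u)<45)&(w>-26)&(w<-13)&(W[...,2]>25)&(W[...,2]<78)&(H>8)&(H<34)&(S>90)
    q=np.c_[u[m],w[m],W[...,2][m]];print('leg',q[np.argsort(q[:,2])].round(1).tolist())
E
python3 -c "
from leg import *
go([(a,18) for a in [.52,.45]]);leg()"
```

```text
p [485.7  58.5   4.3] F [-0.2 -0.6 -0.4] q [-0.19  0.36  2.08  0.29  0.43  0.93] t 19.3167
tilt deg 17.894500246424435
a=0.52 mm [1.3 0.1 0.2] turn [0.   0.02 0.04] tcp [487.1  58.6   4.6]
a=0.45 mm [1.9 0.  1.9] turn [0. 0. 0.] tcp [489.4  59.1   3.3]
leg [[0.9, -15.3, 38.0], [0.2, -16.0, 41.7], [1.8, -17.9, 44.8], [-0.4, -16.6, 45.2], [2.2, -17.6, 47.4], [-2.7, -18.6, 50.1], [0.6, -19.0, 51.7], [-1.7, -17.7, 52.3], [-3.4, -19.3, 56.7], [-1.0, -17.0, 57.6], [-1.1, -17.0, 60.6], [1.0, -15.1, 64.7], [6.2, -13.7, 64.8], [-5.3, -17.5, 65.6], [10.4, -13.2, 65.6], [-3.9, -19.7, 65.9], [-2.6, -15.0, 66.3], [14.1, -13.1, 66.9], [28.0, -14.2, 67.2], [-5.8, -14.5, 67.5], [24.1, -14.2, 68.9], [-1.1, -17.0, 69.4], [-1.0, -16.8, 72.2], [-4.0, -16.2, 73.3], [-8.1, -20.1, 73.8], [-3.1, -15.4, 75.4], [-5.0, -13.7, 75.6], [-2.1, -17.9, 76.1], [-9.9, -18.4, 76.8]]
```

The force has dropped to zero and the leg hangs vertical, slightly past (lower end at larger u), so it snapped. Retreat along -x, then up, and verify.

Call:
{"op": "servo_tool", "data": {
  "commands": [
    [1,[-0.002,0,-0.004],[0,0,0]],
    [1,[-0.006,0,-0.012],[0,0,0]],
    [1,[-0.012,0,-0.025],[0,-0.5,0]],
    [1,[-0.015,0,-0.03],[0,-0.5,0]],
    [1,[-0.015,0,-0.035],[0,-1,0]],
    [1,[-0.01,0,-0.03],[0,-1,0]],
    [1,[0,0,-0.01],[0,0,0]],
    [1,[0,0,0],[0,0,0]]
  ]
}}

```text
time_s: 20.03
eef_pos: [402.5, 41.2, 130.6]
ee_rot: [0.0, 0.995, 0.102, 0.009]
force: [0.9, -0.2, -0.0]
grip_width: -0.0
grip_force: 0.0
```

```bash
python3 -c "
from leg import *
s,p,R=wst();print(p.round(1),s['time_s'],s['force']);tab();leg()
c=capture('wrist');W=wworld(c,p,R);d=capture('scene');d2=capture('side')
im=np.zeros((600,800,3),np.uint8);im[:,:400]=cv2.resize(d['pixels'][205:271,280:324],(400,600),interpolation=2);im[:300,400:]=cv2.resize(d2['pixels'][215:260,265:325],(400,300),interpolation=2)
uv=wproj(c,p,R,[495,61,66])[0].astype(int);print(uv)
x,y=np.clip(uv[0]-60,0,520),np.clip(uv[1]-45,0,390);im[300:,400:]=cv2.resize(c['pixels'][y:y+90,x:x+120],(400,300),interpolation=2)
save(dict(pixels=im),'last.png')
"
```

```text
[402.5  41.2 130.6] 20.0333 [ 0.88260961 -0.18703328 -0.03867542]
side red [293, 231, 7, 14, 80] [[-13.4, -4.7, 72.6], [-9.7, 1.2, 85.5], [1.2, 6.1, 96.6]]
side brass [288, 238, 19, 17, 110] [[-17.0, -18.9, 54.2], [-6.2, 2.4, 64.9], [31.9, 18.0, 74.6]]
scene red [296, 229, 8, 11, 75] [[-11.9, -7.5, 74.3], [-7.8, -3.8, 87.2], [3.7, 6.0, 97.8]]
scene red [291, 250, 7, 4, 13] [[-25.8, -7.3, 39.6], [-24.4, -1.8, 43.0], [-21.4, 6.1, 44.2]]
scene brass [293, 233, 21, 20, 107] [[-16.6, -18.8, 36.8], [-1.0, -8.8, 65.5], [31.9, 10.7, 72.6]]
leg [[2.4, -14.0, 36.7], [-3.8, -16.3, 37.6], [-4.6, -13.6, 39.8], [-3.7, -16.1, 43.5], [-4.0, -19.9, 45.3], [-2.6, -18.6, 47.1], [-2.7, -15.2, 48.6], [-3.6, -19.5, 50.9], [-1.0, -17.0, 51.6], [-3.2, -15.7, 52.1], [-1.4, -17.4, 54.9], [-3.5, -15.9, 55.2], [1.1, -15.1, 55.8], [-3.1, -15.5, 57.9], [-2.9, -15.3, 60.6], [-1.3, -17.2, 60.7], [-4.0, -16.3, 64.5], [33.0, -13.0, 64.5], [-2.5, -18.4, 64.8], [-0.3, -16.3, 65.8], [-10.3, -15.4, 67.0], [0.8, -15.3, 67.8], [25.1, -13.3, 68.1], [-4.8, -17.0, 68.1], [2.0, -17.5, 71.2], [-5.1, -17.3, 71.3], [1.5, -17.9, 74.5], [-7.3, -15.9, 74.6], [-4.6, -20.2, 75.3], [-3.1, -18.8, 76.9], [-2.2, -14.6, 77.7], [-5.8, -17.9, 77.7], [-9.5, -21.4, 77.9]]
[316 104]
```

View pics/last.png

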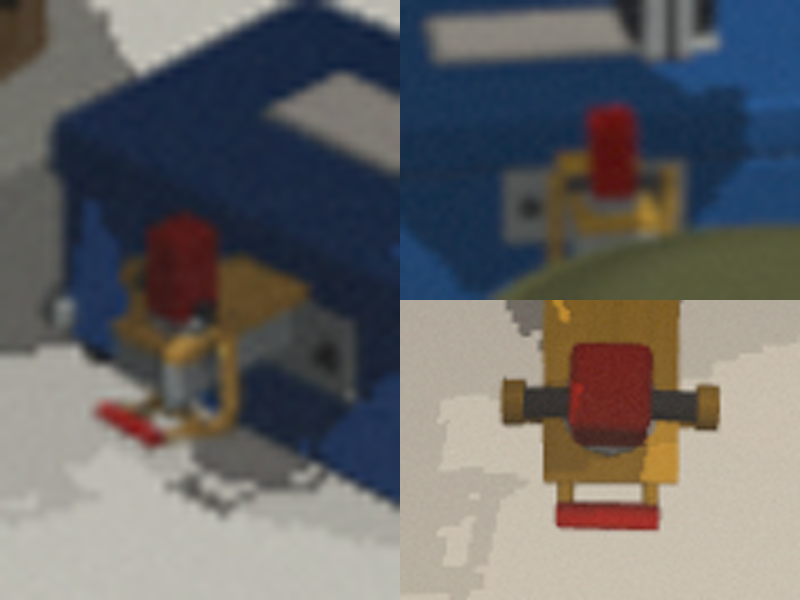

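The final picture shows the pin seated and the ring hanging down around the lug, with the red tab below and before the lug end at (130,425). I'll check the angle precisely from the wrist view before handing in.

```bash
python3 -c "
from leg import *
s,p,R=wst();e=np.array([np.cos(YAW),np.sin(YAW)])
c=capture('wrist');W=wworld(c,p,R)
hsv=cv2.cvtColor(c['pixels'],cv2.COLOR_RGB2HSV);H,S,V=[hsv[...,i].astype(int) for i in range(3)]
m=(S>130)&((H<7)|(H>173))&(V>40);m[:60]=0;m[200:]=0;m[:,:270]=0;m[:,370:]=0
k,l,st,ce=cv2.connectedComponentsWithStats(m.astype(np.uint8))
for i in range(1,k):
  if st[i,4]>15:
    q=W[l==i];ys,xs=np.where(l==i);x0=int(np.median(xs));col=ys[xs==x0]
    print(st[i].tolist(),'med u',np.median((q[:,:2]-P0)@e).round(2),'z',np.median(q[:,2]).round(1),[((wray(c,p,R,(x0,v),z)[0,:2]-P0)@e).round(2) for v,z in((ce[i][1],40),(ce[i][1],96.5),(col.min()-.5,40),(col.max()+.5,40))])
t=np.arange(-.3,.31,.04)
o=(p+R@c['T_tool_cam'][:3,3]);print('cam u,z',(o[:2]-P0)@e,o[2])
for r in(0.05,0,-.04,-.08,-.15,-.2): a=r+.6;print(r,'tab centre u,z',-38*np.sin(a),73-38*np.cos(a))
"
```

```text
[306, 72, 25, 30, 642] med u -1.34 z 95.5 [np.float64(6.75), np.float64(-1.33), np.float64(16.99), np.float64(-2.8)]
[303, 120, 30, 8, 213] med u -21.24 z 42.3 [np.float64(-20.91), np.float64(-23.13), np.float64(-17.97), np.float64(-23.72)]
cam u,z -31.3977427414154 306.72380460912234
0.05 tab centre u,z -22.997083417969503 42.74881565513588
0 tab centre u,z -21.456413989011345 41.63724663343223
-0.04 tab centre u,z -20.185075520993568 40.804305781490186
-0.08 tab centre u,z -18.881445238061996 40.0228711722493
-0.15 tab centre u,z -16.528690296226745 38.783010110598276
-0.2 tab centre u,z -14.797897007728718 37.99968222789037
```

The tab is 19.6 mm in front of the pin axis and holds there against its opening spring. It also jumped ahead of the finger at the end, so it is snapped. Hand in.

```bash
python3 -c "
from rig import *
print(finish_job())"
```

```text
the job is handed in; nothing more can be done
None
```

The linchpin is home through the leaf and lug, the ring is snapped shut by my measurements, and the job is handed in; the hand-in returned no verdict.

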